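# Unclamp the last tabbed block and pack the batch into the tray

## Robot

A 6-joint arm with a two-finger parallel gripper is mounted at the origin on a cart in front of the work surface, level with it; the furniture and walls round the work are solid. World frame = base frame: x ahead of the robot, y to its left, z up, the work surface at z = 0. Lengths are in m, angles in rad, forces in N, time in s.
With the tool pointing down it reaches from about 0.35 to 0.775 m from the base axis. Payload 7.3 kg.
Tool frame: the origin (TCP) lies between the finger pads; the fingertips stand robot.tcp_to_tips ahead of it and the grasp point (between the pads) lies 2 mm behind it (robot.tcp_to_tips is the distance from the TCP to the fingertips, in m); y points along the fingers, x is the direction in which the jaws open and shut, and the axes are right-handed (so a half turn about y gives the same grasp; the last joint's range is limited). The gripper opens to 92 mm and grips with 3 to 60 N. Pads are 19 mm wide; open, the fingers measure 130 mm over their backs; the gripper's body (75 mm by 190 mm) begins 47 mm behind the grasp point.
Start: joints at [-1.291, 0.342, 1.524, -0, 1.275, -0.146], TCP at [0.217, -0.478, 0.244] pointing down, gripper open.
Joint ranges: [-2.53, 2.53], [-0.77, 2.02], [0.04, 2.7], [-1, 4.14], [0.28, 2.66], [-3.11, 3.11]. Speed limits (rad/s): [2.57, 2.57, 3.14, 3.14, 3.14, 3.14].

## Interface

Orientations are given as [roll, pitch, yaw] about the fixed x, y, z axes, in that order (R = Rz(yaw) Ry(pitch) Rx(roll)).
In Python, from cell import status, read_camera, get_calibration, robot gives the robot as it stands.
- The arm moves only by the shell command python3 -m creep 'ROWS' [FORCE]. ROWS is JSON, a list of rows, each an object of numbers: "dx", "dy", "dz": the shift along the tool's x, y, z in m; "rx", "ry", "rz": the turn, a rotation vector about the tool's x, y, z in rad; "gripper": the opening, from 0 (shut) to 1 (fully open). A call has 1 to 20 rows; each row is the pose to reach, as a shift and turn from the pose commanded when the call began, along the tool's axes at that moment; what a row does not reach only later rows make up. A row lasts 1/8 s, in which the tool goes at most 62.5 mm and 10.7 degrees, less where a joint would pass 70% of its speed; a pose out of reach is approached as far as the arm can. A call with a gripper value outside its range is refused whole. The fingers move at their own pace and stop on an object; FORCE is the grip in N (left out, the last holds). Time passes only in rows, so rows that repeat a pose let the fingers close. It gives the time, the measured TCP pose, the force and the opening at its end, in the units of the state.
- status.observe(): the state, without advancing time (a new reading comes with each control period).
- read_camera(name): name is "scene" or "top" or "wrist"; returns (picture, depth): 384x512x3 uint8, red, green, blue; 384x512 float32, m along the optical axis (not along the pixel's ray), 0 where there is no reading.
- get_calibration(name): a dict with "fx", "fy", "cx", "cy" (pixels), "xyz" and "rotation" of the camera in the world; the wrist camera has in their place "mount" (4x4, takes a point from camera to tool coordinates, whose origin is the TCP and whose axes are the tool frame's). Camera axes: x right, y down, z forward; pixel columns grow to the right and rows downward; lengths in m; the calibration is good to about 2 mm. A picture is of the moment at which its call begins: read the wrist's pose just before it. get_calibration takes no time and is no camera call.
- robot.hand_in(): hands the job in, once; it reports no verdict.
The state is a dict: "time": time; "qpos": joint angles; "qvel": joint speeds; "joint_efforts": joint torques, N m; "tool_pos": TCP position; "tool_rot": TCP orientation; "contact_force": force on the tool from outside, world axes, zero at the start; "torque": the same for the moment, N m; "opening": finger opening in m.
Only numpy, scipy, OpenCV 4.12 (cv2) and the standard library are available. Lean on these libraries where they do the work, as an engineer would, in place of code of your own. Each camera call takes 0.05 s, during which the arm holds its last target.

## Task

Draw the vice jaw right back by the handle on top of it while the finished block still sits there, then lift that block out. Put it and every other tabbed block lying about into the tray, one to a pocket (any pocket), flat on the pocket floor, square with the pocket and all with their tabs pointing towards the hinge of the cover; when all are in, shut the cover fully and let go. Leave the oil bottle, the yellow cap and the knurled nut where they are.

Things in the scene. Friction and masses are not known exactly. Their poses are not given: they have to be found in the camera images.
- vice_block_center (a point): Tabbed aluminium block: body 50 x 22 x 22 mm (along its own x, y, z), with a flat tab 12 mm wide and 8 mm thick that sticks out 12 mm from the foot of its +x end; 70 g or so. clamped in the vice at the start, its length along the jaws, standing on a packing strip so that its upper 16 mm stand clear above the jaw tops. Point: centre of the 50 x 22 x 22 body, 11 mm above its underside; x points along the length to the tab end, z up.
- vice_block_tab (a point): The middle of that block's tab, 31 mm along the block's +x from its centre and 4 mm above its underside.
- block_1_center (a point): Tabbed aluminium block: body 50 x 22 x 22 mm (along its own x, y, z), with a flat tab 12 mm wide and 8 mm thick that sticks out 12 mm from the foot of its +x end; 70 g or so. standing upright (22 mm high) on the worktop at the start, turned any way; may be absent (None). Point: centre of the 50 x 22 x 22 body, 11 mm above its underside; x points along the length to the tab end, z up.
- block_1_tab (a point): The middle of that block's tab, 31 mm along the block's +x from its centre and 4 mm above its underside.
- block_2_center (a point): Tabbed aluminium block: body 50 x 22 x 22 mm (along its own x, y, z), with a flat tab 12 mm wide and 8 mm thick that sticks out 12 mm from the foot of its +x end; 70 g or so. standing upright (22 mm high) on the worktop at the start, turned any way; may be absent (None). Point: centre of the 50 x 22 x 22 body, 11 mm above its underside; x points along the length to the tab end, z up.
- block_2_tab (a point): The middle of that block's tab, 31 mm along the block's +x from its centre and 4 mm above its underside.
- block_3_center (a point): Tabbed aluminium block: body 50 x 22 x 22 mm (along its own x, y, z), with a flat tab 12 mm wide and 8 mm thick that sticks out 12 mm from the foot of its +x end; 70 g or so. standing upright (22 mm high) on the worktop at the start, turned any way; may be absent (None). Point: centre of the 50 x 22 x 22 body, 11 mm above its underside; x points along the length to the tab end, z up.
- block_3_tab (a point): The middle of that block's tab, 31 mm along the block's +x from its centre and 4 mm above its underside.
- block_4_center (a point): Tabbed aluminium block: body 50 x 22 x 22 mm (along its own x, y, z), with a flat tab 12 mm wide and 8 mm thick that sticks out 12 mm from the foot of its +x end; 70 g or so. standing upright (22 mm high) on the worktop at the start, turned any way; may be absent (None). Point: centre of the 50 x 22 x 22 body, 11 mm above its underside; x points along the length to the tab end, z up.
- block_4_tab (a point): The middle of that block's tab, 31 mm along the block's +x from its centre and 4 mm above its underside.
- tray: Shallow grey plastic tray fixed to the worktop, 108 x 229 mm (x, y), rim 8 mm high, walls 4 mm (the one at the -x side 8 mm), floor 3 mm thick. Four low ribs along x (9 mm wide, 5 mm above the floor, at y = -69, -23, 23, 69 mm) part it into five pockets 37 mm wide and 96 mm long (x = -46 to 50 mm), centred at y = -92, -46, 0, 46, 92 mm. Origin: centre of the underside; +x points to the hinge of the cover, z up. All five pockets are alike.
- cover (a joint): Hinge of the tray's cover in rad: 0 shut (resting on the tray rim), 1.9 fully open (upright, leaning back a little). Starts open; a stiff hinge (about 0.11 N m, i.e. 1 to 2 N at the free edge) keeps it wherever it is left.
- cover_hinge (a point): Middle of the hinge line of the cover, at the tray's +x rim, 8.5 mm above the tray's underside; the line runs along the tray's y.
- cover_front (a point): Point on the outer face of the cover, in the middle of its width, 102 mm from the hinge, 6 mm from its free edge. The cover is a box-shaped lid 108 x 229 mm, 29 mm deep: 3 mm panel with 26 mm skirts; its outer face lies 29 mm off the hinge plane. Its z points out of the outer face (up when shut), its x from the free edge to the hinge. Shut, the outer face is 37.5 mm above the tray's underside.
- small_vice: Small blue machine vice screwed to the worktop, 154 x 106 mm, jaws 68 mm wide, jaw tops 46 mm above the worktop. Origin: centre of its underside; +x points from the screw to the fixed jaw, the jaws are parallel to y. Fixed jaw face at x = 43.5 mm; the packing strip between the jaws is 41 mm high.
- small_vice_jaw (a joint): Travel of the vice's moving jaw in m: about 0.0043 at the start (closed on the block), up to 0.012 fully open; it slides straight along the vice's -x when its value grows, with about 6 N, and stays where it is left.
- jaw_handle_grip (a point): Slide handle on top of the moving jaw: an upright dark steel lug 20 mm (vice x) x 16 mm (vice y), its top 78 mm above the worktop. Point: on its axis, 12 mm under its top, 66 mm above the worktop; axes as the vice. 20 mm of free space to the block in front of it, about 27 mm once the jaw is open, free at both y sides.
- yellow_cap_1_center (a point): Bystander: flat yellow screw cap, 58 mm across, 12 mm high, on the worktop. Point: its centre.
- oiler_center (a point): Bystander: small yellow oil bottle with a red spout, 36 mm across, 98 mm high, standing on the worktop. Point: its axis, 45 mm up.
- spare_nut_center (a point): Bystander: knurled steel nut, 34 mm across, 25 mm high, on the worktop. Point: its centre.
- press_head: Fixed press at the left of the bench, not used: its head overhangs the bench at world x over 0.52 m, y 0.16 to 0.38 m, from about 0.35 m upward, so swing the arm round it; three posts 38 mm high stand under it. Origin: under its base.
- vice_seat (a point): Where the centre of the clamped block sits in the vice: in the middle of the jaws' width, 52 mm above the worktop.
Mind the look-alikes: they are no part of the job. What is shaped like the part that bears block_1_center but orange or red is not meant.

How it is judged:
By the outcome, as a careful person would: the job done as asked, in the order asked, and still so for the second after the job is handed in, with the robot touching nothing.
Of block_1, block_2, block_3, block_4 only 2 to 4 are there at a start; the rules pass over those that are not, and their reading is None.
At some moment in a run one of block_1, block_2, block_3, block_4 may be knocked a few centimetres aside while the robot is not near it.
It also fails if it takes over 210 s, if anything falls off the work surface, if the arm or the gripper's body presses on something with over 40 N, if the wrist force passes 120 N, or if a joint passes its speed limit or range.

## Working session

There is one attempt and no reset: what is moved stays moved. The work goes in short steps, Python scripts to look and compute and a shell command to move; the robot and the scene stay as the last step left them, time stands still between calls to the robot, and variables do not carry over. Pictures are saved under pics/ and viewed, and the job is handed in when it is done.

```bash
ls; mkdir -p pics; cat > h.py <<'E'
import numpy as np, cv2
from cell import status, read_camera, get_calibration, robot
E
python3 - <<'E'
from h import *
s=status.observe(); print(s, robot.tcp_to_tips)
for n in ("scene","top","wrist"):
    s=status.observe()
    p,d=read_camera(n); cv2.imwrite(f"pics/{n}0.png",p[:,:,::-1]); np.savez(f"{n}0.npz",p=p,d=d,pos=s["tool_pos"],rot=s["tool_rot"])
    print(n,get_calibration(n))
E
```

```text
pics
{'time': 0.0, 'qpos': array([-1.29104114e+00,  3.42737211e-01,  1.52503386e+00, -1.32487330e-05,
        1.27540946e+00, -1.45986928e-01]), 'qvel': array([ 0.00101772,  0.00094113,  0.00040331, -0.00081578,  0.00035755,
       -0.00065399]), 'joint_efforts': array([ 1.03308135e-03, -4.31243491e+01, -2.44219673e+01,  7.16590066e-02,
        5.57850022e-02, -1.21453668e-04]), 'tool_pos': array([ 0.21673672, -0.47774267,  0.24303155]), 'tool_rot': array([-1.57057787,  0.00157283, -1.14505018]), 'contact_force': array([ 0.04920498, -0.58257705,  0.48544397]), 'torque': array([ 0.05364793, -0.01341229,  0.04008677]), 'opening': 0.09158054311296591} 0.017
scene {'fx': 357.1229308303643, 'fy': 357.1229308303643, 'cx': 255.97689075183186, 'cy': 195.7697518204406, 'xyz': array([0.30254012, 0.63839104, 0.84493887]), 'rotation': array([-2.45386952, -0.0116094 , -2.69621034])}
top {'fx': 466.559762637973, 'fy': 466.559762637973, 'cx': 246.43466384078584, 'cy': 192.07229682665044, 'xyz': array([0.37412181, 0.05398746, 1.46455853]), 'rotation': array([-3.00595294,  0.01845571, -1.55112218])}
wrist {'fx': 267.598663632147, 'fy': 267.598663632147, 'cx': 257.70667125934165, 'cy': 193.90299250709046, 'mount': array([[ 9.99999871e-01, -4.08233747e-04, -3.01904480e-04,
        -1.00466952e-03],
       [ 1.71067939e-04, -2.88948872e-01,  9.57344515e-01,
        -1.39275881e-01],
       [-4.78055297e-04, -9.57344443e-01, -2.88948765e-01,
         7.86562403e-02],
       [ 0.00000000e+00,  0.00000000e+00,  0.00000000e+00,
         1.00000000e+00]])}
```

View pics/top0.png

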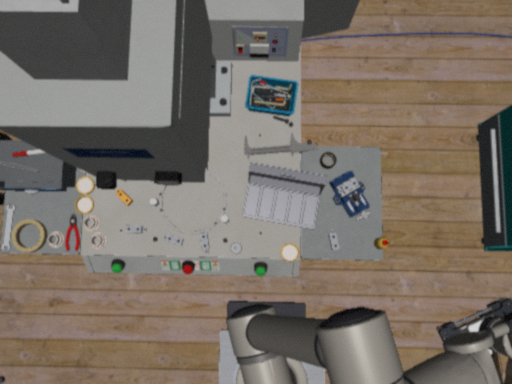

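View pics/scene0.png

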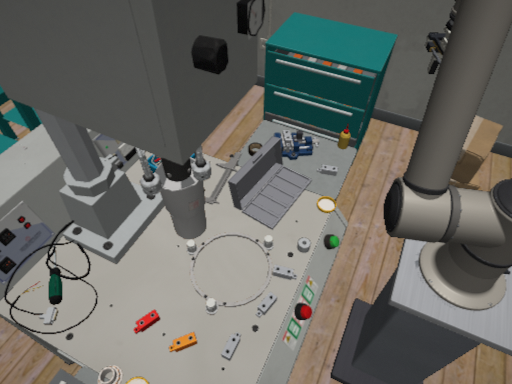

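View pics/wrist0.png

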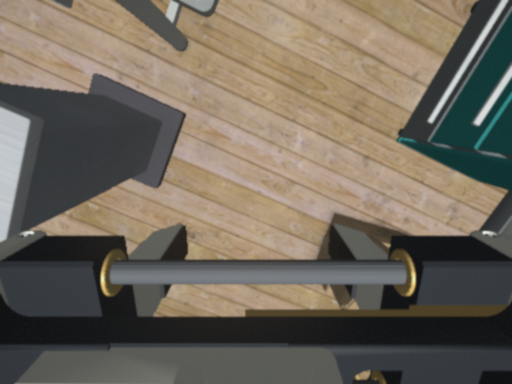

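```bash
python3 - <<'E'
import cv2
t=cv2.imread("pics/top0.png"); cv2.imwrite("pics/top0c.png",cv2.resize(t[140:270,80:400],None,fx=2.5,fy=2.5,interpolation=cv2.INTER_CUBIC))
t=cv2.imread("pics/scene0.png"); cv2.imwrite("pics/scene0a.png",cv2.resize(t[120:260,200:370],None,fx=4,fy=4,interpolation=cv2.INTER_CUBIC))
cv2.imwrite("pics/scene0b.png",cv2.resize(t[230:370,120:320],None,fx=4,fy=4,interpolation=cv2.INTER_CUBIC))
E
```

```text
(no output)
```

View pics/top0c.png

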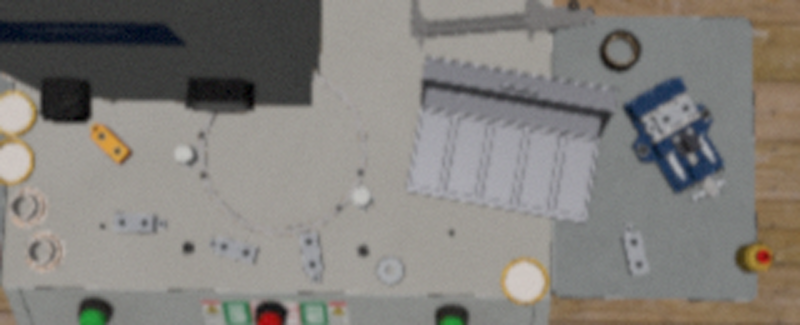

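View pics/scene0a.png

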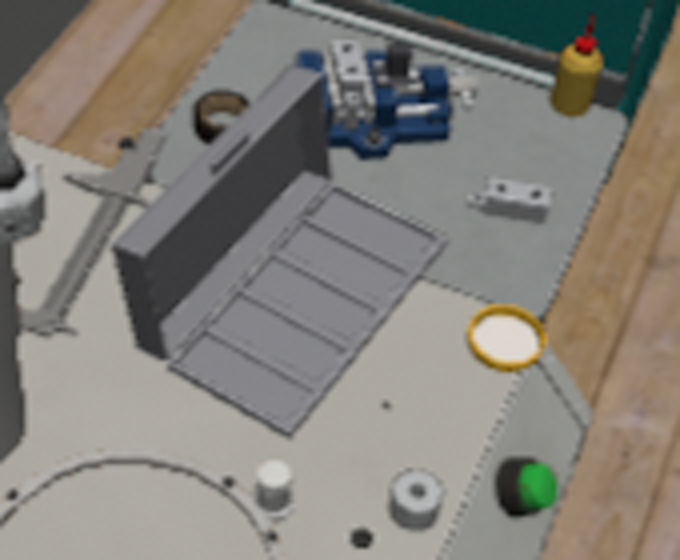

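View pics/scene0b.png

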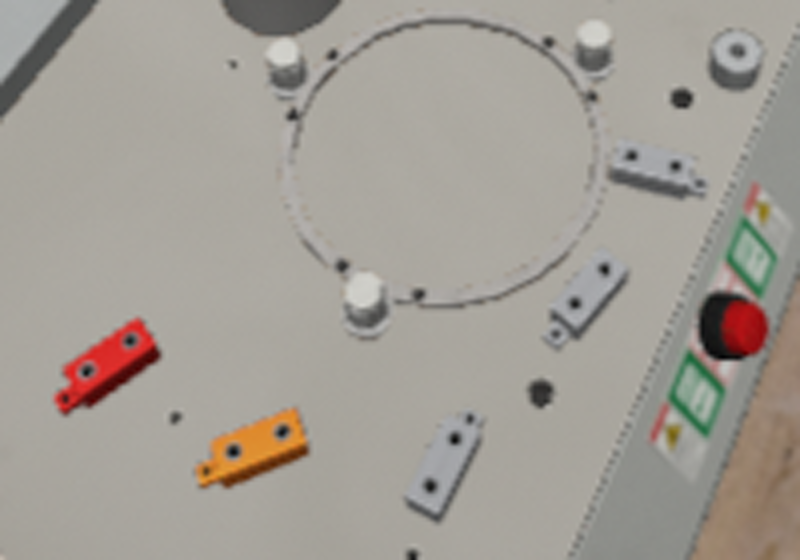

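```bash
cat >> h.py <<'E'
from scipy.spatial.transform import Rotation as Ro
def RR(r): return Ro.from_euler('xyz',r).as_matrix()
def campose(n,pos=None,rot=None):
    c=get_calibration(n)
    if n=='wrist':
        T=np.eye(4);T[:3,:3]=RR(rot);T[:3,3]=pos
        T=T@c['mount']; return c,T[:3,:3],T[:3,3]
    return c,RR(c['rotation']),np.array(c['xyz'])
def ray(cp,uv,z):
    c,R,t=cp; uv=np.atleast_2d(uv).astype(float)
    d=np.c_[(uv[:,0]-c['cx'])/c['fx'],(uv[:,1]-c['cy'])/c['fy'],np.ones(len(uv))]@R.T
    return t+d*((z-t[2])/d[:,2])[:,None]
def proj(cp,P):
    c,R,t=cp; q=(np.atleast_2d(P)-t)@R
    return np.c_[c['fx']*q[:,0]/q[:,2]+c['cx'],c['fy']*q[:,1]/q[:,2]+c['cy']]
def cloud(cp,d):
    c,R,t=cp; v,u=np.mgrid[:d.shape[0],:d.shape[1]]
    P=np.stack([(u-c['cx'])/c['fx']*d,(v-c['cy'])/c['fy']*d,d],-1)@R.T+t
    P[d<=0]=np.nan; return P
def snap(n,tag):
    s=status.observe(); p,d=read_camera(n); cv2.imwrite(f"pics/{tag}.png",p[:,:,::-1]); np.savez(f"{tag}.npz",p=p,d=d,pos=s["tool_pos"],rot=s["tool_rot"],n=n); return load(tag)
def load(tag):
    z=np.load(f"{tag}.npz"); n=str(z['n']) if 'n' in z else tag[:-1]
    return z['p'],z['d'],campose(n,z['pos'],z['rot'])
def togo(target_xyz,yaw):
    """from present pose to the tool-down pose with jaw axis yaw (mod pi): prints shift in tool axes, and turn about tool y"""
    s=status.observe(); R=RR(s['tool_rot']); d=R.T@(np.array(target_xyz)-s['tool_pos'])
    cur=np.arctan2(R[1,0],R[0,0]); dy=(yaw-cur+np.pi/2)%np.pi-np.pi/2
    G=RR([-np.pi/2,0,cur+dy]); rv=Ro.from_matrix(R.T@G).as_rotvec(); 
    print('dx dy dz',d.round(4),'r',rv.round(4),'| alt turn',round(-(dy-np.pi*np.sign(dy)),3),'j6',s['qpos'][5].round(3)); 
E
python3 - <<'E'
from h import *
for t in("top0","scene0"):
    p,d,cp=load(t)
    def q(l,z,*uv):
        uv=np.array(uv,float)
        uv = uv/2.5+[80,140] if t=="top0" else uv
        print(t,l,ray(cp,uv,z).round(3)[:,:2].tolist(), [cloud(cp,d)[int(round(b)),int(round(a))].round(3)[2] for a,b in uv])
    if t=="top0":
        q('blocks',.022,(637,252),(312,255),(235,250),(137,223)); q('handle,seat',.07,(690,143),(672,115)); q('tray BL,BR(near hinge?)',.008,(408,190),(588,222),(425,95),(605,130))
        q('nut,cap',.02,(390,270),(524,281)); q('oiler',.09,(760,255))
    else:
        q('blocks',.022,(200+520/4,120+195/4),(120+650/4,230+165/4),(120+590/4,230+290/4),(120+447/4,230+465/4))
        q('handle',.078,(200+398/4,120+47/4)); q('tray',.008,(200+290/4,120+435/4),(200+447/4,120+237/4),(200+170/4,120+362/4))
E
```

```text
top0 blocks [[0.424, -0.189], [0.413, 0.21], [0.417, 0.305], [0.448, 0.428]] [np.float64(0.02), np.float64(0.018), np.float64(0.017), np.float64(0.024)]
top0 handle,seat [[0.554, -0.246], [0.588, -0.224]] [np.float64(0.075), np.float64(0.059)]
top0 tray BL,BR(near hinge?) [[0.497, 0.093], [0.461, -0.131], [0.617, 0.074], [0.577, -0.153]] [np.float64(nan), np.float64(-0.003), np.float64(0.005), np.float64(0.003)]
top0 nut,cap [[0.397, 0.113], [0.386, -0.051]] [np.float64(-0.0), np.float64(0.002)]
top0 oiler [[0.421, -0.321]] [np.float64(0.07)]
scene0 blocks [[0.421, -0.18], [0.418, 0.219], [0.418, 0.311], [0.448, 0.437]] [np.float64(0.019), np.float64(0.022), np.float64(0.019), np.float64(0.022)]
scene0 handle [[0.555, -0.241]] [np.float64(0.076)]
scene0 tray [[0.496, 0.102], [0.461, -0.125], [0.601, 0.081]] [np.float64(0.001), np.float64(-0.001), np.float64(0.007)]
```

```bash
python3 - <<'E'
from h import *
togo([.565,-.235,.27],np.radians(-60))
E
```

```text
dx dy dz [-0.0774 -0.0266  0.4174] r [-0.0002 -0.0978 -0.0011] | alt turn 3.044 j6 -0.146
```

```bash
python3 -m creep '[{"dx":-0.01,"dy":-0.027,"dz":0.06},{"dx":-0.02,"dy":-0.027,"dz":0.12},{"dx":-0.033,"dy":-0.027,"dz":0.18,"ry":-0.05},{"dx":-0.045,"dy":-0.027,"dz":0.24,"ry":-0.098},{"dx":-0.055,"dy":-0.027,"dz":0.3,"ry":-0.098},{"dx":-0.066,"dy":-0.027,"dz":0.36,"ry":-0.098},{"dx":-0.077,"dy":-0.027,"dz":0.417,"ry":-0.098},{"dx":-0.077,"dy":-0.027,"dz":0.417,"ry":-0.098},{"dx":-0.077,"dy":-0.027,"dz":0.417,"ry":-0.098}]' && python3 - <<'E'
from h import *
snap("wrist","w1")
E
```

```text
invalid input at $[0]: expected keys dx, dy, dz, rx, ry, rz, gripper
```

```bash
python3 -m creep '[{"dx":-0.01,"dy":-0.027,"dz":0.06,"rx":0,"ry":0,"rz":0,"gripper":1},{"dx":-0.03,"dy":-0.027,"dz":0.18,"rx":0,"ry":-0.05,"rz":0,"gripper":1},{"dx":-0.05,"dy":-0.027,"dz":0.3,"rx":0,"ry":-0.098,"rz":0,"gripper":1},{"dx":-0.077,"dy":-0.027,"dz":0.417,"rx":0,"ry":-0.098,"rz":0,"gripper":1},{"dx":-0.077,"dy":-0.027,"dz":0.417,"rx":0,"ry":-0.098,"rz":0,"gripper":1},{"dx":-0.077,"dy":-0.027,"dz":0.417,"rx":0,"ry":-0.098,"rz":0,"gripper":1},{"dx":-0.077,"dy":-0.027,"dz":0.417,"rx":0,"ry":-0.098,"rz":0,"gripper":1},{"dx":-0.077,"dy":-0.027,"dz":0.417,"rx":0,"ry":-0.098,"rz":0,"gripper":1},{"dx":-0.077,"dy":-0.027,"dz":0.417,"rx":0,"ry":-0.098,"rz":0,"gripper":1},{"dx":-0.077,"dy":-0.027,"dz":0.417,"rx":0,"ry":-0.098,"rz":0,"gripper":1}]' && python3 - <<'E'
from h import *
snap("wrist","w1")
E
```

```text
time: 1.4
tool_pos: [0.5639, -0.2367, 0.2707]
tool_rot: [-1.571, 0.0, -1.049]
contact_force: [-0.4, -0.2, 0.1]
opening: 0.0915
```

View pics/w1.png

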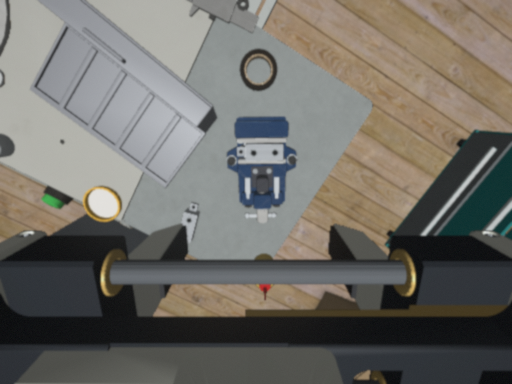

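```bash
python3 - <<'E'
from h import *
p,d,cp=load("w1")
cv2.imwrite("pics/w1c.png",cv2.resize(p[100:235,170:350,::-1],None,fx=4,fy=4,interpolation=cv2.INTER_CUBIC))
P=cloud(cp,d)
for v in range(118,225,4): print(v,P[v,262].round(3), P[v,274].round(3))
E
```

```text
118 [ 0.629 -0.205  0.011] [ 0.637 -0.22   0.012]
122 [ 0.625 -0.207  0.045] [ 0.633 -0.221  0.047]
126 [ 0.62  -0.21   0.044] [ 0.628 -0.223  0.047]
130 [ 0.616 -0.212  0.045] [ 0.624 -0.226  0.044]
134 [ 0.611 -0.215  0.045] [ 0.619 -0.229  0.045]
138 [ 0.607 -0.217  0.046] [ 0.615 -0.231  0.045]
142 [ 0.602 -0.22   0.044] [ 0.61  -0.234  0.046]
146 [ 0.599 -0.222  0.06 ] [ 0.607 -0.235  0.06 ]
150 [ 0.595 -0.224  0.062] [ 0.602 -0.238  0.062]
154 [ 0.59  -0.227  0.061] [ 0.598 -0.24   0.061]
158 [ 0.586 -0.23   0.06 ] [ 0.593 -0.243  0.06 ]
162 [ 0.579 -0.234  0.044] [ 0.587 -0.248  0.044]
166 [ 0.574 -0.236  0.048] [ 0.582 -0.251  0.044]
170 [ 0.57  -0.239  0.047] [ 0.577 -0.254  0.045]
174 [ 0.566 -0.241  0.055] [ 0.572 -0.257  0.044]
178 [ 0.565 -0.241  0.074] [ 0.564 -0.263  0.025]
182 [ 0.561 -0.244  0.076] [ 0.559 -0.266  0.027]
186 [ 0.556 -0.246  0.075] [ 0.554 -0.269  0.026]
190 [ 0.551 -0.249  0.074] [ 0.548 -0.272  0.026]
194 [ 0.538 -0.258  0.041] [ 0.543 -0.276  0.026]
198 [ 0.533 -0.26   0.043] [ 0.538 -0.279  0.026]
202 [ 0.528 -0.263  0.043] [ 0.532 -0.282  0.026]
206 [ 0.522 -0.266  0.042] [ 0.527 -0.285  0.028]
210 [ 0.515 -0.271  0.036] [ 0.514 -0.295 -0.   ]
214 [ 0.51  -0.274  0.037] [ 0.518 -0.29   0.034]
218 [ 0.505 -0.277  0.038] [ 0.501 -0.302 -0.001]
222 [ 0.499 -0.28   0.038] [ 0.495 -0.306 -0.002]
```

View pics/w1c.png

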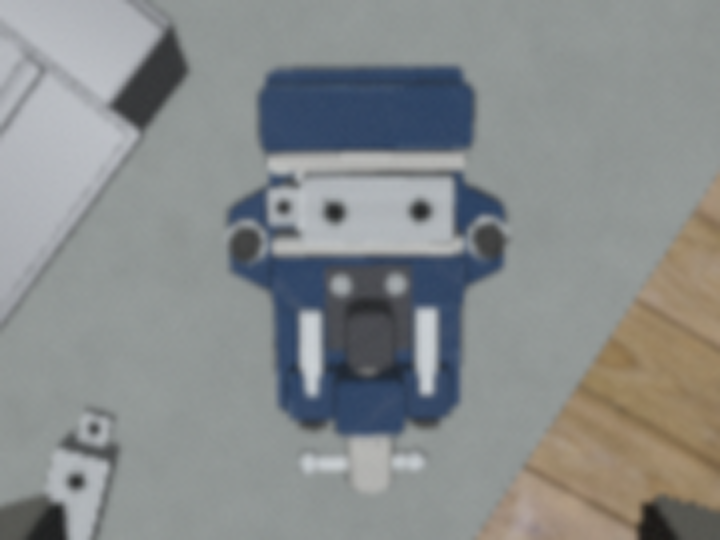

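```bash
cat >> h.py <<'E'
def rects(cp,d,zlo,zhi,xr,yr,minpts=40,scale=4000):
    """top-face rectangles: height band of the cloud, rasterised contours via image-space components, minAreaRect in world xy"""
    P=cloud(cp,d); z=P[...,2]
    m=((z>zlo)&(z<zhi)&(P[...,0]>xr[0])&(P[...,0]<xr[1])&(P[...,1]>yr[0])&(P[...,1]<yr[1])).astype(np.uint8)
    n,l,st,_=cv2.connectedComponentsWithStats(m,connectivity=4); out=[]
    for i in range(1,n):
        if st[i,4]<minpts: continue
        Q=P[l==i]; zz=np.median(Q[:,2])
        (cx,cy),(w,h),a=cv2.minAreaRect((Q[:,:2]*1000).astype(np.float32))
        if w<h: w,h,a=h,w,a+90
        uv=np.argwhere(l==i).mean(0)[::-1]
        out.append(dict(c=(round(cx,1),round(cy,1)),L=round(w,1),W=round(h,1),yaw=round((a+90)%180-90,1),z=round(zz*1000,1),n=int(st[i,4]),uv=uv.round(0).tolist(),cen=(Q[:,:2].mean(0)*1000).round(1).tolist()))
    return out
E
python3 - <<'E'
from h import *
p,d,cp=load("w1")
X,Y=(.5,.66),(-.32,-.16)
for r in rects(cp,d,.066,.09,X,Y): print('lug',r)
for r in rects(cp,d,.054,.066,X,Y): print('blk',r)
print('loose',rects(cp,d,.012,.03,(.3,.52),(-.28,-.1)))
E
```

```text
lug {'c': (557.7, -245.2), 'L': 18.8, 'W': 16.0, 'yaw': 33.2, 'z': np.float64(75.1), 'n': 182, 'uv': [262.0, 184.0], 'cen': [558.2, -244.8]}
blk {'c': (593.7, -227.1), 'L': 48.6, 'W': 22.2, 'yaw': -60.2, 'z': np.float64(61.2), 'n': 664, 'uv': [264.0, 152.0], 'cen': [593.9, -227.2]}
loose [{'c': (513.8, -242.5), 'L': 20.7, 'W': 19.4, 'yaw': -61.5, 'z': np.float64(26.1), 'n': 121, 'uv': [246.0, 200.0], 'cen': [512.9, -243.5]}, {'c': (426.5, -185.1), 'L': 49.7, 'W': 21.7, 'yaw': 13.0, 'z': np.float64(20.3), 'n': 310, 'uv': [189.0, 223.0], 'cen': [434.0, -185.7]}]
```

```bash
python3 - <<'E'
from h import *
togo([.5577,-.2450,.070],np.radians(-60.2))
E
```

```text
dx dy dz [ 0.0039  0.2009 -0.0095] r [0.0002 0.0018 0.0002] | alt turn -3.14 j6 0.526
```

```bash
python3 -m creep '[{"dx":0.004,"dy":0.06,"dz":-0.0095,"rx":0,"ry":0,"rz":0,"gripper":1},{"dx":0.004,"dy":0.12,"dz":-0.0095,"rx":0,"ry":0,"rz":0,"gripper":1},{"dx":0.004,"dy":0.16,"dz":-0.0095,"rx":0,"ry":0,"rz":0,"gripper":1},{"dx":0.004,"dy":0.18,"dz":-0.0095,"rx":0,"ry":0,"rz":0,"gripper":1},{"dx":0.004,"dy":0.2,"dz":-0.0095,"rx":0,"ry":0,"rz":0,"gripper":0.6},{"dx":0.004,"dy":0.2,"dz":-0.0095,"rx":0,"ry":0,"rz":0,"gripper":0.3},{"dx":0.004,"dy":0.2,"dz":-0.0095,"rx":0,"ry":0,"rz":0,"gripper":0.3},{"dx":0.004,"dy":0.2,"dz":-0.0095,"rx":0,"ry":0,"rz":0,"gripper":0.3}]' 40 
python3 -m creep '[{"dx":0,"dy":0,"dz":0,"rx":0,"ry":0,"rz":0,"gripper":0},{"dx":0,"dy":0,"dz":0,"rx":0,"ry":0,"rz":0,"gripper":0},{"dx":0,"dy":0,"dz":0,"rx":0,"ry":0,"rz":0,"gripper":0},{"dx":0,"dy":0,"dz":0,"rx":0,"ry":0,"rz":0,"gripper":0}]' 40
```

```text
time: 2.45
tool_pos: [0.5591, -0.2445, 0.072]
tool_rot: [-1.57, -0.002, -1.047]
contact_force: [0.8, -0.2, 0.5]
opening: 0.0564
time: 2.95
tool_pos: [0.5596, -0.2454, 0.0708]
tool_rot: [-1.57, -0.004, -1.046]
contact_force: [6.0, -14.6, -10.4]
opening: 0.0166
```

```bash
python3 -m creep '[{"dx":0,"dy":0,"dz":-0.002,"rx":0,"ry":0,"rz":0,"gripper":0},{"dx":0,"dy":0,"dz":-0.004,"rx":0,"ry":0,"rz":0,"gripper":0},{"dx":0,"dy":0,"dz":-0.006,"rx":0,"ry":0,"rz":0,"gripper":0},{"dx":0,"dy":0,"dz":-0.0075,"rx":0,"ry":0,"rz":0,"gripper":0},{"dx":0,"dy":0,"dz":-0.0075,"rx":0,"ry":0,"rz":0,"gripper":0},{"dx":0,"dy":0,"dz":-0.0075,"rx":0,"ry":0,"rz":0,"gripper":0},{"dx":0,"dy":0,"dz":-0.0075,"rx":0,"ry":0,"rz":0,"gripper":0}]' 40
```

```text
time: 3.82
tool_pos: [0.5542, -0.2489, 0.0708]
tool_rot: [-1.568, -0.005, -1.047]
contact_force: [8.1, -3.8, -5.6]
opening: 0.0158
```

```bash
python3 -m creep '[{"dx":0,"dy":0,"dz":-0.002,"rx":0,"ry":0,"rz":0,"gripper":0},{"dx":0,"dy":0,"dz":-0.003,"rx":0,"ry":0,"rz":0,"gripper":0},{"dx":0,"dy":0,"dz":-0.003,"rx":0,"ry":0,"rz":0,"gripper":0},{"dx":0,"dy":0,"dz":-0.003,"rx":0,"ry":0,"rz":0,"gripper":0},{"dx":0,"dy":0,"dz":-0.003,"rx":0,"ry":0,"rz":0,"gripper":0}]' 40
```

```text
time: 4.45
tool_pos: [0.5529, -0.2497, 0.0708]
tool_rot: [-1.566, -0.006, -1.047]
contact_force: [14.5, -0.5, -7.7]
opening: 0.0158
```

```bash
python3 -m creep '[{"dx":0,"dy":0,"dz":-0.001,"rx":0,"ry":0,"rz":0,"gripper":0},{"dx":0,"dy":0,"dz":-0.002,"rx":0,"ry":0,"rz":0,"gripper":0},{"dx":0,"dy":0,"dz":-0.002,"rx":0,"ry":0,"rz":0,"gripper":0},{"dx":0,"dy":0,"dz":-0.002,"rx":0,"ry":0,"rz":0,"gripper":0}]' 40
```

```text
time: 4.95
tool_pos: [0.5528, -0.2498, 0.0709]
tool_rot: [-1.562, -0.007, -1.047]
contact_force: [21.2, 2.7, -11.1]
opening: 0.0162
```

```bash
python3 -m creep '[{"dx":0,"dy":0,"dz":0.002,"rx":0,"ry":0,"rz":0,"gripper":0},{"dx":0,"dy":0,"dz":0.003,"rx":0,"ry":0,"rz":0,"gripper":0.4},{"dx":0,"dy":0,"dz":0.003,"rx":0,"ry":0,"rz":0,"gripper":0.6},{"dx":0,"dy":0,"dz":0.003,"rx":0,"ry":0,"rz":0,"gripper":1},{"dx":0,"dy":0,"dz":0.003,"rx":0,"ry":0,"rz":0,"gripper":1},{"dx":0,"dy":-0.05,"dz":0.01,"rx":0,"ry":0,"rz":0,"gripper":1},{"dx":0,"dy":-0.1,"dz":0.02,"rx":0,"ry":0,"rz":0,"gripper":1},{"dx":0,"dy":-0.13,"dz":0.03,"rx":0,"ry":0,"rz":0,"gripper":1},{"dx":0,"dy":-0.13,"dz":0.03,"rx":0,"ry":0,"rz":0,"gripper":1},{"dx":0,"dy":-0.13,"dz":0.03,"rx":0,"ry":0,"rz":0,"gripper":1}]' 40
python3 - <<'E'
from h import *
p,d,cp=snap("wrist","w2")
X,Y=(.5,.66),(-.32,-.16)
for r in rects(cp,d,.066,.09,X,Y): print('lug',r)
for r in rects(cp,d,.054,.066,X,Y): print('blk',r)
E
```

```text
time: 6.2
tool_pos: [0.5729, -0.235, 0.1994]
tool_rot: [-1.572, 0.002, -1.047]
contact_force: [0.3, -0.3, 0.0]
opening: 0.0917
lug {'c': (551.3, -248.8), 'L': 18.5, 'W': 15.1, 'yaw': 30.0, 'z': np.float64(75.0), 'n': 271, 'uv': [260.0, 215.0], 'cen': [552.3, -248.5]}
blk {'c': (593.9, -227.5), 'L': 50.3, 'W': 22.0, 'yaw': -59.6, 'z': np.float64(61.2), 'n': 1010, 'uv': [263.0, 169.0], 'cen': [594.5, -227.4]}
blk {'c': (557.7, -245.1), 'L': 15.6, 'W': 4.0, 'yaw': -56.1, 'z': np.float64(59.8), 'n': 52, 'uv': [260.0, 204.0], 'cen': [558.4, -244.6]}
```

View pics/w2.png

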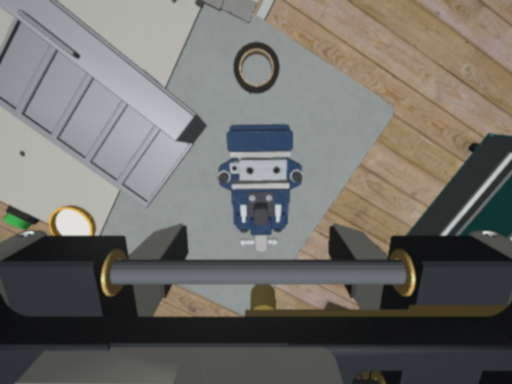

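```bash
python3 -m creep '[{"dx":0,"dy":-0.01,"dz":0.02,"rx":0,"ry":0.4,"rz":0,"gripper":1},{"dx":0,"dy":-0.01,"dz":0.02,"rx":0,"ry":0.8,"rz":0,"gripper":1},{"dx":0,"dy":-0.01,"dz":0.02,"rx":0,"ry":0.8,"rz":0,"gripper":1},{"dx":0,"dy":-0.01,"dz":0.02,"rx":0,"ry":0.8,"rz":0,"gripper":1},{"dx":0,"dy":-0.01,"dz":0.02,"rx":0,"ry":1.2,"rz":0,"gripper":1},{"dx":0,"dy":-0.01,"dz":0.02,"rx":0,"ry":1.2,"rz":0,"gripper":1},{"dx":0,"dy":-0.01,"dz":0.02,"rx":0,"ry":1.57,"rz":0,"gripper":1},{"dx":0,"dy":-0.01,"dz":0.02,"rx":0,"ry":1.57,"rz":0,"gripper":1},{"dx":0,"dy":-0.01,"dz":0.02,"rx":0,"ry":1.57,"rz":0,"gripper":1},{"dx":0,"dy":-0.01,"dz":0.02,"rx":0,"ry":1.57,"rz":0,"gripper":1},{"dx":0,"dy":-0.01,"dz":0.02,"rx":0,"ry":1.57,"rz":0,"gripper":1}]' 40
python3 - <<'E'
from h import *
p,d,cp=snap("wrist","w3")
X,Y=(.5,.66),(-.32,-.16)
for r in rects(cp,d,.066,.09,X,Y): print('lug',r)
for r in rects(cp,d,.054,.066,X,Y): print('blk',r)
togo([.594,-.228,.067],np.radians(30))
E
```

```text
time: 7.62
tool_pos: [0.5907, -0.2252, 0.2098]
tool_rot: [-1.572, -0.001, -2.616]
contact_force: [-0.2, -0.0, -0.3]
opening: 0.0915
lug {'c': (551.6, -250.9), 'L': 19.9, 'W': 15.2, 'yaw': 33.5, 'z': np.float64(74.9), 'n': 279, 'uv': [302.0, 186.0], 'cen': [552.1, -251.2]}
blk {'c': (594.5, -228.5), 'L': 49.2, 'W': 21.1, 'yaw': -59.5, 'z': np.float64(61.2), 'n': 853, 'uv': [257.0, 180.0], 'cen': [594.8, -229.5]}
blk {'c': (555.8, -253.8), 'L': 21.4, 'W': 8.4, 'yaw': 58.3, 'z': np.float64(60.6), 'n': 58, 'uv': [297.0, 179.0], 'cen': [557.1, -253.4]}
dx dy dz [-0.0015  0.1431  0.0041] r [0.0009 0.0019 0.0006] | alt turn -3.14 j6 2.131
```

View pics/w3.png

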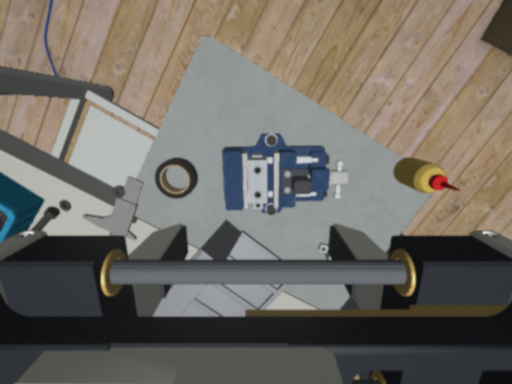

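```bash
python3 -m creep '[{"dx":-0.001,"dy":0.04,"dz":0.004,"rx":0.001,"ry":0.002,"rz":0,"gripper":0.32},{"dx":-0.001,"dy":0.08,"dz":0.004,"rx":0.001,"ry":0.002,"rz":0,"gripper":0.32},{"dx":-0.001,"dy":0.1,"dz":0.004,"rx":0.001,"ry":0.002,"rz":0,"gripper":0.32},{"dx":-0.001,"dy":0.1,"dz":0.004,"rx":0.001,"ry":0.002,"rz":0,"gripper":0.32},{"dx":-0.001,"dy":0.1,"dz":0.004,"rx":0.001,"ry":0.002,"rz":0,"gripper":0.32},{"dx":-0.001,"dy":0.1,"dz":0.004,"rx":0.001,"ry":0.002,"rz":0,"gripper":0.32}]' 25
python3 - <<'E'
from h import *
snap("wrist","w4")
togo([.594,-.228,.067],np.radians(30))
E
```

```text
time: 8.43
tool_pos: [0.5946, -0.2286, 0.1122]
tool_rot: [-1.568, 0.001, -2.619]
contact_force: [-0.2, 1.4, 0.7]
opening: 0.0363
dx dy dz [ 0.0003  0.0451 -0.0008] r [-0.003  -0.0008 -0.0012] | alt turn 3.141 j6 2.132
```

View pics/w4.png

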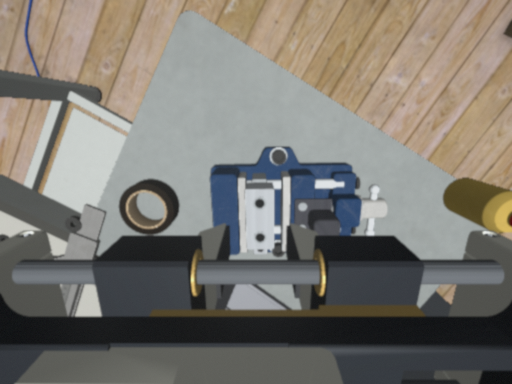

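```bash
python3 -m creep '[{"dx":0,"dy":0,"dz":0,"rx":0,"ry":0,"rz":0,"gripper":0.32},{"dx":0,"dy":0.015,"dz":0,"rx":-0.002,"ry":0,"rz":0,"gripper":0.32},{"dx":0,"dy":0.03,"dz":0,"rx":-0.002,"ry":0,"rz":0,"gripper":0.32},{"dx":0,"dy":0.04,"dz":0,"rx":-0.002,"ry":0,"rz":0,"gripper":0.32},{"dx":0,"dy":0.044,"dz":0,"rx":-0.002,"ry":0,"rz":0,"gripper":0.32},{"dx":0,"dy":0.044,"dz":0,"rx":-0.002,"ry":0,"rz":0,"gripper":0.32},{"dx":0,"dy":0.044,"dz":0,"rx":-0.002,"ry":0,"rz":0,"gripper":0.32}]' 25
python3 -c "
from h import *
togo([.594,-.228,.067],np.radians(30))"
```

```text
time: 9.35
tool_pos: [0.5943, -0.2284, 0.0672]
tool_rot: [-1.571, 0.0, -2.619]
contact_force: [0.0, 0.2, 0.1]
opening: 0.0294
dx dy dz [ 0.0001  0.0002 -0.0005] r [ 0.0001 -0.0009 -0.0005] | alt turn 3.141 j6 2.131
```

```bash
python3 -m creep '[{"dx":0,"dy":0,"dz":0,"rx":0,"ry":0,"rz":0,"gripper":0.2},{"dx":0,"dy":0,"dz":0,"rx":0,"ry":0,"rz":0,"gripper":0.1},{"dx":0,"dy":0,"dz":0,"rx":0,"ry":0,"rz":0,"gripper":0.1},{"dx":0,"dy":0,"dz":0,"rx":0,"ry":0,"rz":0,"gripper":0.1}]' 25
python3 -m creep '[{"dx":0,"dy":-0.01,"dz":0,"rx":0,"ry":0,"rz":0,"gripper":0.1},{"dx":0,"dy":-0.03,"dz":0,"rx":0,"ry":0,"rz":0,"gripper":0.1},{"dx":0,"dy":-0.08,"dz":0,"rx":0,"ry":0,"rz":0,"gripper":0.1},{"dx":0,"dy":-0.13,"dz":0,"rx":0,"ry":0,"rz":0,"gripper":0.1},{"dx":0,"dy":-0.13,"dz":0,"rx":0,"ry":0,"rz":0,"gripper":0.1},{"dx":0,"dy":-0.13,"dz":0,"rx":0,"ry":0,"rz":0,"gripper":0.1}]' 25
python3 - <<'E'
from h import *
snap("wrist","w5")
E
```

```text
time: 9.85
tool_pos: [0.5934, -0.2288, 0.0673]
tool_rot: [-1.571, -0.001, -2.619]
contact_force: [-4.1, -2.1, 4.1]
opening: 0.0219
time: 10.6
tool_pos: [0.594, -0.2279, 0.1966]
tool_rot: [-1.572, 0.0, -2.619]
contact_force: [-0.0, 0.5, -1.7]
opening: 0.0212
```

View pics/w5.png

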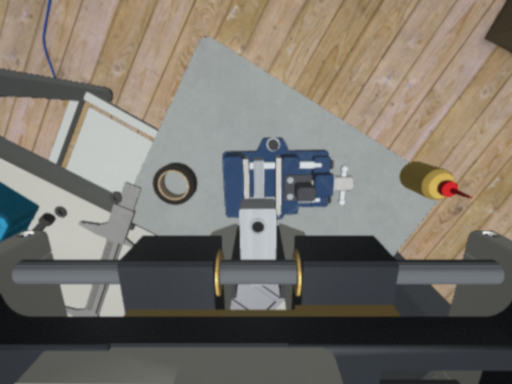

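```bash
python3 -m creep '[{"dx":-0.03,"dy":-0.04,"dz":-0.05,"rx":0,"ry":-0.18,"rz":0,"gripper":0.1},{"dx":-0.06,"dy":-0.08,"dz":-0.09,"rx":0,"ry":-0.37,"rz":0,"gripper":0.1},{"dx":-0.08,"dy":-0.08,"dz":-0.13,"rx":0,"ry":-0.55,"rz":0,"gripper":0.1},{"dx":-0.104,"dy":-0.08,"dz":-0.168,"rx":0,"ry":-0.74,"rz":0,"gripper":0.1},{"dx":-0.104,"dy":-0.08,"dz":-0.168,"rx":0,"ry":-0.92,"rz":0,"gripper":0.1},{"dx":-0.104,"dy":-0.08,"dz":-0.168,"rx":0,"ry":-1.1,"rz":0,"gripper":0.1},{"dx":-0.104,"dy":-0.08,"dz":-0.168,"rx":0,"ry":-1.28,"rz":0,"gripper":0.1},{"dx":-0.104,"dy":-0.08,"dz":-0.168,"rx":0,"ry":-1.46,"rz":0,"gripper":0.1},{"dx":-0.104,"dy":-0.08,"dz":-0.168,"rx":0,"ry":-1.64,"rz":0,"gripper":0.1},{"dx":-0.104,"dy":-0.08,"dz":-0.168,"rx":0,"ry":-1.82,"rz":0,"gripper":0.1},{"dx":-0.104,"dy":-0.08,"dz":-0.168,"rx":0,"ry":-2.0,"rz":0,"gripper":0.1},{"dx":-0.104,"dy":-0.08,"dz":-0.168,"rx":0,"ry":-2.0,"rz":0,"gripper":0.1}]' 25
python3 -m creep '[{"dx":0,"dy":0,"dz":0,"rx":0,"ry":-0.18,"rz":0,"gripper":0.1},{"dx":0,"dy":0,"dz":0,"rx":0,"ry":-0.37,"rz":0,"gripper":0.1},{"dx":0,"dy":0,"dz":0,"rx":0,"ry":-0.55,"rz":0,"gripper":0.1},{"dx":0,"dy":0,"dz":0,"rx":0,"ry":-0.74,"rz":0,"gripper":0.1},{"dx":0,"dy":0,"dz":0,"rx":0,"ry":-0.92,"rz":0,"gripper":0.1},{"dx":0,"dy":0,"dz":0,"rx":0,"ry":-1.1,"rz":0,"gripper":0.1},{"dx":0,"dy":0,"dz":0,"rx":0,"ry":-1.28,"rz":0,"gripper":0.1},{"dx":0,"dy":0,"dz":0,"rx":0,"ry":-1.46,"rz":0,"gripper":0.1},{"dx":0,"dy":0,"dz":0,"rx":0,"ry":-1.64,"rz":0,"gripper":0.1},{"dx":0,"dy":0,"dz":0,"rx":0,"ry":-1.82,"rz":0,"gripper":0.1},{"dx":0,"dy":0,"dz":0,"rx":0,"ry":-2.03,"rz":0,"gripper":0.1},{"dx":0,"dy":0,"dz":0,"rx":0,"ry":-2.03,"rz":0,"gripper":0.1},{"dx":0,"dy":0,"dz":0,"rx":0,"ry":-2.03,"rz":0,"gripper":0.1}]' 25
python3 - <<'E'
from h import *
snap("wrist","w6")
togo([.594,-.03,.28],np.radians(81))
E
```

```text
time: 12.15
tool_pos: [0.6, -0.0307, 0.2753]
tool_rot: [-1.571, 0.004, -0.621]
contact_force: [0.1, 0.4, 0.3]
opening: 0.0218
time: 13.78
tool_pos: [0.6003, -0.0309, 0.2764]
tool_rot: [-1.569, -0.001, 1.406]
contact_force: [-1.0, 1.0, -1.1]
opening: 0.0218
dx dy dz [-0.0002 -0.0035  0.0063] r [-0.0012 -0.0068  0.0008] | alt turn 3.135 j6 -1.586
```

View pics/w6.png

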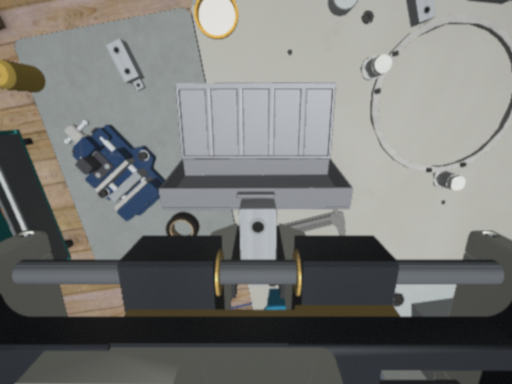

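```bash
python3 - <<'E'
from h import *
p,d,cp=load("w6")
cv2.imwrite("pics/w6c.png",cv2.resize(p[75:215,160:355,::-1],None,fx=4,fy=4,interpolation=cv2.INTER_CUBIC))
P=cloud(cp,d)
print([ (v,P[v,257].round(3).tolist()) for v in range(78,195,4)])
E
```

```text
[(78, [0.474, -0.01, -0.002]), (82, [0.48, -0.011, -0.001]), (86, [0.485, -0.012, 0.006]), (90, [0.49, -0.012, 0.001]), (94, [0.496, -0.013, 0.002]), (98, [0.501, -0.014, 0.002]), (102, [0.507, -0.015, 0.002]), (106, [0.512, -0.016, 0.002]), (110, [0.518, -0.017, -0.001]), (114, [0.523, -0.018, 0.0]), (118, [0.529, -0.019, 0.001]), (122, [0.535, -0.02, 0.001]), (126, [0.54, -0.021, 0.001]), (130, [0.546, -0.022, 0.001]), (134, [0.552, -0.023, -0.0]), (138, [0.558, -0.024, 0.003]), (142, [0.564, -0.025, 0.002]), (146, [0.57, -0.026, 0.0]), (150, [0.576, -0.027, 0.001]), (154, [0.582, -0.028, 0.0]), (158, [0.588, -0.029, -0.001]), (162, [0.593, -0.03, 0.01]), (166, [0.599, -0.031, 0.006]), (170, [0.606, -0.032, 0.005]), (174, [0.612, -0.033, 0.006]), (178, [0.615, -0.033, 0.019]), (182, [0.618, -0.034, 0.034]), (186, [0.62, -0.034, 0.048]), (190, [0.608, -0.032, 0.112]), (194, [0.611, -0.032, 0.12])]
```

View pics/w6c.png

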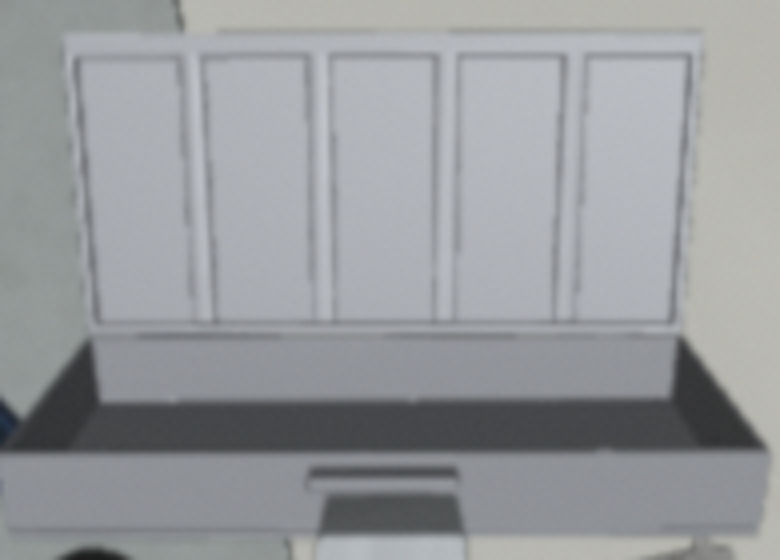

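```bash
python3 - <<'E'
from h import *
p,d,cp=load("w6")
def px(a): return (np.array(a,float)+.5)/4-.5+[160,75]
img=[(66,35),(702,33),(92,334),(680,332)]
mod=[(-54,-114.5),(-54,114.5),(54,-114.5),(54,114.5)]
W=ray(cp,px(img),.008)[:,:2]*1000; print(W.round(1).tolist())
# rib centre-line points at rib top z .008 and floor corners z .003
rib=[(192,56),(320,56),(447,56),(573,56),(203,320),(325,320),(445,320),(566,320)]
rm=[(-46,-69),(-46,-23),(-46,23),(-46,69),(50,-69),(50,-23),(50,23),(50,69)]
W2=ray(cp,px(rib),.008)[:,:2]*1000
A=np.r_[W,W2]; M=np.r_[mod,rm].astype(float)
a,b=A.mean(0),M.mean(0); H=(M-b).T@(A-a); U,S,V=np.linalg.svd(H); R=V.T@np.diag([1,np.linalg.det(V.T@U.T)])@U.T
t=a-R@b; print('yaw',np.degrees(np.arctan2(R[1,0],R[0,0])),'origin',t); print((A-(M@R.T+t)).round(1).tolist())
E
```

```text
[[463.4, -124.0], [499.8, 98.1], [568.3, -140.8], [604.5, 81.0]]
yaw -9.290258626950964 origin [533.40129261 -21.58446193]
[[1.8, 1.8], [1.2, -2.0], [0.1, 2.5], [-0.7, -1.7], [0.7, 0.7], [0.8, 0.3], [0.8, -0.6], [0.7, -1.7], [-1.6, -0.0], [-1.3, 0.4], [-1.3, 0.1], [-1.1, 0.1]]
```

```bash
cat >> h.py <<'E'
def tray(x,y,o=(533.5,-20.8),yaw=-9.3):
    c,s=np.cos(np.radians(yaw)),np.sin(np.radians(yaw)); return np.array([o[0]+c*x-s*y,o[1]+s*x+c*y])/1000
E
python3 - <<'E'
from h import *
t=tray(-17,-92); print(t); togo([*t,.0295],np.radians(80.7))
E
```

```text
[ 0.5018559  -0.10884346]
dx dy dz [-0.0932  0.2471  0.0841] r [-0.0012 -0.0016  0.0008] | alt turn 3.14 j6 -1.586
```

```bash
python3 -m creep '[{"dx":-0.03,"dy":0,"dz":0.04,"rx":0,"ry":0,"rz":0,"gripper":0.1},{"dx":-0.06,"dy":0,"dz":0.084,"rx":0,"ry":0,"rz":0,"gripper":0.1},{"dx":-0.093,"dy":0.04,"dz":0.084,"rx":-0.001,"ry":-0.001,"rz":0,"gripper":0.1},{"dx":-0.093,"dy":0.1,"dz":0.084,"rx":-0.001,"ry":-0.001,"rz":0,"gripper":0.1},{"dx":-0.093,"dy":0.16,"dz":0.084,"rx":-0.001,"ry":-0.001,"rz":0,"gripper":0.1},{"dx":-0.093,"dy":0.2,"dz":0.084,"rx":-0.001,"ry":-0.001,"rz":0,"gripper":0.1},{"dx":-0.093,"dy":0.2,"dz":0.084,"rx":-0.001,"ry":-0.001,"rz":0,"gripper":0.1},{"dx":-0.093,"dy":0.2,"dz":0.084,"rx":-0.001,"ry":-0.001,"rz":0,"gripper":0.1}]' 25
python3 - <<'E'
from h import *
t=tray(-17,-92); print(t); togo([*t,.0295],np.radians(80.7)); snap("wrist","w7")
E
```

```text
time: 14.82
tool_pos: [0.5036, -0.1096, 0.0784]
tool_rot: [-1.574, -0.0, 1.411]
contact_force: [-0.2, 0.6, -1.3]
opening: 0.0215
[ 0.5018559  -0.10884346]
dx dy dz [0.0004 0.0489 0.002 ] r [0.0028 0.0024 0.0002] | alt turn -3.139 j6 -1.775
```

View pics/w7.png

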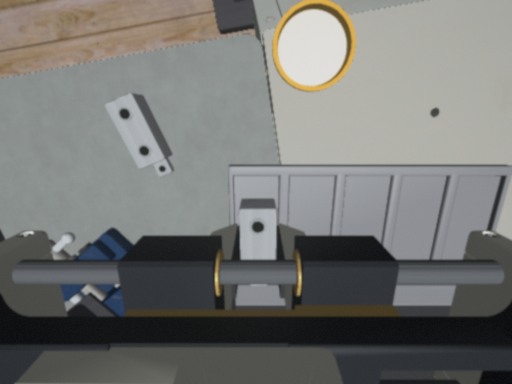

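```bash
python3 -m creep '[{"dx":0.0004,"dy":0.02,"dz":0.002,"rx":0.002,"ry":0.002,"rz":0,"gripper":0.1},{"dx":0.0004,"dy":0.035,"dz":0.002,"rx":0.002,"ry":0.002,"rz":0,"gripper":0.1},{"dx":0.0004,"dy":0.043,"dz":0.002,"rx":0.002,"ry":0.002,"rz":0,"gripper":0.1},{"dx":0.0004,"dy":0.047,"dz":0.002,"rx":0.002,"ry":0.002,"rz":0,"gripper":0.1},{"dx":0.0004,"dy":0.0485,"dz":0.002,"rx":0.002,"ry":0.002,"rz":0,"gripper":0.1},{"dx":0.0004,"dy":0.0485,"dz":0.002,"rx":0.002,"ry":0.002,"rz":0,"gripper":0.1},{"dx":0.0004,"dy":0.0485,"dz":0.002,"rx":0.002,"ry":0.002,"rz":0,"gripper":0.1}]' 25
```

```text
time: 15.75
tool_pos: [0.5008, -0.1085, 0.0292]
tool_rot: [-1.57, -0.001, 1.41]
contact_force: [-2.8, 1.1, 5.0]
opening: 0.0219
```

```bash
python3 -m creep '[{"dx":0,"dy":0,"dz":0,"rx":0,"ry":0,"rz":0,"gripper":0.28},{"dx":0,"dy":0,"dz":0,"rx":0,"ry":0,"rz":0,"gripper":0.36},{"dx":0,"dy":0,"dz":0,"rx":0,"ry":0,"rz":0,"gripper":0.36},{"dx":0,"dy":-0.01,"dz":0,"rx":0,"ry":0,"rz":0,"gripper":0.36},{"dx":0,"dy":-0.04,"dz":0,"rx":0,"ry":0,"rz":0,"gripper":0.4},{"dx":0,"dy":-0.1,"dz":0,"rx":0,"ry":0,"rz":0,"gripper":0.6},{"dx":0,"dy":-0.16,"dz":0,"rx":0,"ry":0,"rz":0,"gripper":0.6},{"dx":0,"dy":-0.17,"dz":0,"rx":0,"ry":0,"rz":0,"gripper":0.6},{"dx":0,"dy":-0.17,"dz":0,"rx":0,"ry":0,"rz":0,"gripper":0.6}]' 25
python3 - <<'E'
from h import *
p,d,cp=snap("wrist","w8")
for r in rects(cp,d,.012,.032,(.3,.65),(-.28,.3)): print(r)
E
```

```text
time: 16.88
tool_pos: [0.5009, -0.1086, 0.1989]
tool_rot: [-1.571, -0.0, 1.41]
contact_force: [-0.5, 0.1, -0.4]
opening: 0.055
{'c': (398.8, 114.8), 'L': 35.0, 'W': 34.1, 'yaw': -51.3, 'z': np.float64(22.6), 'n': 1027, 'uv': [446.0, 57.0], 'cen': [398.8, 112.9]}
{'c': (442.3, -216.2), 'L': 49.7, 'W': 22.6, 'yaw': 19.9, 'z': np.float64(20.1), 'n': 866, 'uv': [159.0, 146.0], 'cen': [441.4, -215.2]}
{'c': (488.0, 146.5), 'L': 25.0, 'W': 13.4, 'yaw': -0.6, 'z': np.float64(22.6), 'n': 289, 'uv': [471.0, 134.0], 'cen': [485.6, 144.2]}
{'c': (499.5, -107.4), 'L': 49.7, 'W': 21.1, 'yaw': -9.4, 'z': np.float64(23.0), 'n': 743, 'uv': [258.0, 179.0], 'cen': [498.5, -107.3]}
{'c': (526.5, -245.3), 'L': 88.4, 'W': 42.5, 'yaw': 43.7, 'z': np.float64(25.7), 'n': 931, 'uv': [155.0, 214.0], 'cen': [522.2, -241.1]}
{'c': (548.0, -198.5), 'L': 17.9, 'W': 6.2, 'yaw': -78.8, 'z': np.float64(14.0), 'n': 50, 'uv': [196.0, 225.0], 'cen': [548.0, -197.3]}
{'c': (601.0, -111.5), 'L': 86.0, 'W': 27.1, 'yaw': 61.6, 'z': np.float64(20.6), 'n': 515, 'uv': [268.0, 253.0], 'cen': [601.5, -109.7]}
```

View pics/w8.png

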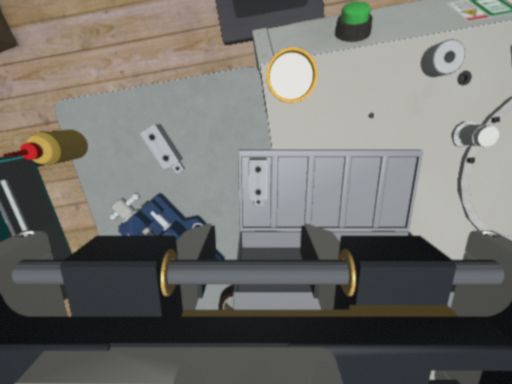

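```bash
python3 - <<'E'
from h import *
p,d,cp=load("w8")
print('oiler',rects(cp,d,.06,.13,(.3,.5),(-.4,-.27),20)); 
p,d,cp=load("w3"); print('oiler w3',rects(cp,d,.05,.13,(.3,.5),(-.4,-.27),20))
c=np.array([442.6,-216.2]); a=np.radians(19.9); t=c+10*np.array([np.cos(a),np.sin(a)]); print(t)
togo([*(t/1000),.12],a+np.pi/2)
E
```

```text
oiler [{'c': (422.4, -327.0), 'L': 17.1, 'W': 16.6, 'yaw': -8.0, 'z': np.float64(70.0), 'n': 402, 'uv': [27.0, 151.0], 'cen': [422.2, -325.3]}]
oiler w3 [{'c': (426.6, -329.6), 'L': 33.6, 'W': 27.2, 'yaw': -82.2, 'z': np.float64(57.7), 'n': 769, 'uv': [432.0, 179.0], 'cen': [427.9, -329.6]}]
[ 452.00288127 -212.7962045 ]
dx dy dz [-0.1108  0.0776  0.0307] r [-0.0027 -0.5081  0.0017] | alt turn 2.633 j6 -1.774
```

```bash
python3 -m creep '[{"dx":-0.05,"dy":0.02,"dz":0.014,"rx":0,"ry":-0.18,"rz":0,"gripper":0.5},{"dx":-0.1,"dy":0.04,"dz":0.031,"rx":0,"ry":-0.36,"rz":0,"gripper":0.5},{"dx":-0.111,"dy":0.078,"dz":0.031,"rx":-0.003,"ry":-0.508,"rz":0.002,"gripper":0.5},{"dx":-0.111,"dy":0.078,"dz":0.031,"rx":-0.003,"ry":-0.508,"rz":0.002,"gripper":0.5},{"dx":-0.111,"dy":0.078,"dz":0.031,"rx":-0.003,"ry":-0.508,"rz":0.002,"gripper":0.5},{"dx":-0.111,"dy":0.078,"dz":0.031,"rx":-0.003,"ry":-0.508,"rz":0.002,"gripper":0.5}]' 25
python3 - <<'E'
from h import *
p,d,cp=snap("wrist","w9")
for r in rects(cp,d,.012,.032,(.35,.48),(-.28,-.15)): 
  print(r); c=np.array(r['c'])+[.6,0]
a=np.radians(19.9); t=c+10*np.array([np.cos(a),np.sin(a)]); print(t)
togo([*(t/1000),.0265],a+np.pi/2)
E
```

```text
time: 17.68
tool_pos: [0.4533, -0.2126, 0.1213]
tool_rot: [-1.573, 0.003, 1.918]
contact_force: [-0.1, 0.5, 0.5]
opening: 0.0463
{'c': (442.7, -216.8), 'L': 50.2, 'W': 21.6, 'yaw': 20.2, 'z': np.float64(20.0), 'n': 1235, 'uv': [257.0, 186.0], 'cen': [441.4, -217.0]}
[ 452.70288127 -213.3962045 ]
dx dy dz [-0.0002  0.0949  0.001 ] r [ 0.0025 -0.0001 -0.0027] | alt turn 3.141 j6 -2.51
```

View pics/w9.png

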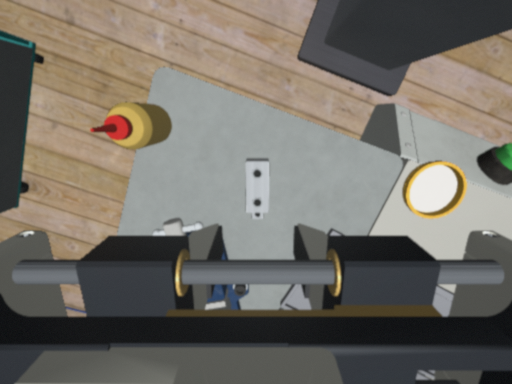

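```bash
python3 -m creep '[{"dx":0,"dy":0.045,"dz":0.001,"rx":0.002,"ry":0,"rz":-0.002,"gripper":0.5},{"dx":0,"dy":0.075,"dz":0.001,"rx":0.002,"ry":0,"rz":-0.002,"gripper":0.5},{"dx":0,"dy":0.09,"dz":0.001,"rx":0.002,"ry":0,"rz":-0.002,"gripper":0.5},{"dx":0,"dy":0.0945,"dz":0.001,"rx":0.002,"ry":0,"rz":-0.002,"gripper":0.5},{"dx":0,"dy":0.0945,"dz":0.001,"rx":0.002,"ry":0,"rz":-0.002,"gripper":0.4},{"dx":0,"dy":0.0945,"dz":0.001,"rx":0.002,"ry":0,"rz":-0.002,"gripper":0.1},{"dx":0,"dy":0.0945,"dz":0.001,"rx":0.002,"ry":0,"rz":-0.002,"gripper":0.1},{"dx":0,"dy":0.0945,"dz":0.001,"rx":0.002,"ry":0,"rz":-0.002,"gripper":0.1},{"dx":0,"dy":0.0945,"dz":0.001,"rx":0.002,"ry":0,"rz":-0.002,"gripper":0.1}]' 25
python3 -m creep '[{"dx":0,"dy":-0.03,"dz":0,"rx":0,"ry":0,"rz":0,"gripper":0.1},{"dx":0,"dy":-0.07,"dz":0,"rx":0,"ry":0,"rz":0,"gripper":0.1},{"dx":0,"dy":-0.08,"dz":0,"rx":0,"ry":0,"rz":0,"gripper":0.1}]' 25
python3 - <<'E'
from h import *
t=tray(10+9,-46); print(t); togo([*t,.07],np.radians(80.7))
E
```

```text
time: 18.85
tool_pos: [0.452, -0.2138, 0.0266]
tool_rot: [-1.571, 0.0, 1.918]
contact_force: [0.1, 1.0, 5.3]
opening: 0.0219
time: 19.23
tool_pos: [0.4527, -0.2143, 0.1079]
tool_rot: [-1.573, 0.003, 1.918]
contact_force: [0.1, 0.1, -0.7]
opening: 0.0217
[ 0.54481648 -0.06926584]
dx dy dz [ 0.1051  0.0379 -0.1359] r [ 0.0024  0.5095 -0.0021] | alt turn -2.632 j6 -2.513
```

```bash
python3 -m creep '[{"dx":0.035,"dy":-0.02,"dz":-0.045,"rx":0,"ry":0.17,"rz":0,"gripper":0.1},{"dx":0.07,"dy":-0.02,"dz":-0.09,"rx":0,"ry":0.34,"rz":0,"gripper":0.1},{"dx":0.105,"dy":-0.02,"dz":-0.136,"rx":0.002,"ry":0.51,"rz":-0.002,"gripper":0.1},{"dx":0.105,"dy":0.02,"dz":-0.136,"rx":0.002,"ry":0.51,"rz":-0.002,"gripper":0.1},{"dx":0.105,"dy":0.038,"dz":-0.136,"rx":0.002,"ry":0.51,"rz":-0.002,"gripper":0.1},{"dx":0.105,"dy":0.038,"dz":-0.136,"rx":0.002,"ry":0.51,"rz":-0.002,"gripper":0.1},{"dx":0.105,"dy":0.038,"dz":-0.136,"rx":0.002,"ry":0.51,"rz":-0.002,"gripper":0.1}]' 25
python3 - <<'E'
from h import *
snap("wrist","w10")
t=tray(10+9,-46); print(t); togo([*t,.0295],np.radians(80.7))
E
```

```text
time: 20.1
tool_pos: [0.544, -0.0688, 0.0681]
tool_rot: [-1.568, -0.002, 1.408]
contact_force: [-0.5, 0.0, -0.6]
opening: 0.0217
[ 0.54481648 -0.06926584]
dx dy dz [-0.0003  0.039  -0.0007] r [-0.0021 -0.001   0.0016] | alt turn 3.141 j6 -1.675
```

View pics/w10.png

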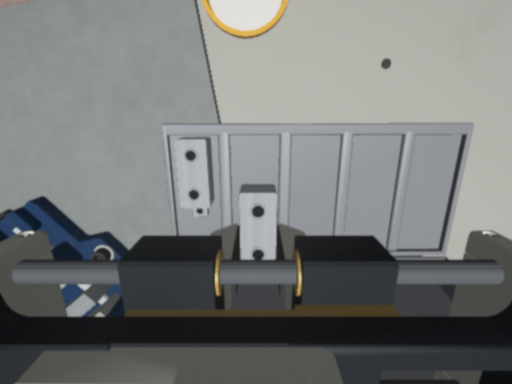

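```bash
python3 -m creep '[{"dx":0,"dy":0.02,"dz":0,"rx":-0.002,"ry":0,"rz":0.001,"gripper":0.1},{"dx":0,"dy":0.032,"dz":0,"rx":-0.002,"ry":0,"rz":0.001,"gripper":0.1},{"dx":0,"dy":0.038,"dz":0,"rx":-0.002,"ry":0,"rz":0.001,"gripper":0.1},{"dx":0,"dy":0.0395,"dz":0,"rx":-0.002,"ry":0,"rz":0.001,"gripper":0.1},{"dx":0,"dy":0.0395,"dz":0,"rx":-0.002,"ry":0,"rz":0.001,"gripper":0.1},{"dx":0,"dy":0.0395,"dz":0,"rx":-0.002,"ry":0,"rz":0.001,"gripper":0.1}]' 25
```

```text
time: 20.9
tool_pos: [0.5437, -0.0686, 0.0294]
tool_rot: [-1.57, -0.001, 1.408]
contact_force: [-2.5, 0.3, 6.4]
opening: 0.0216
```

```bash
python3 -m creep '[{"dx":0,"dy":0,"dz":0,"rx":0,"ry":0,"rz":0,"gripper":0.28},{"dx":0,"dy":0,"dz":0,"rx":0,"ry":0,"rz":0,"gripper":0.32},{"dx":0,"dy":0,"dz":0,"rx":0,"ry":0,"rz":0,"gripper":0.32},{"dx":0,"dy":-0.01,"dz":0,"rx":0,"ry":0,"rz":0,"gripper":0.32},{"dx":0,"dy":-0.04,"dz":0,"rx":0,"ry":0,"rz":0,"gripper":0.32},{"dx":0,"dy":-0.1,"dz":0,"rx":0,"ry":0,"rz":0,"gripper":0.6},{"dx":0,"dy":-0.16,"dz":0,"rx":0,"ry":0,"rz":0,"gripper":0.6},{"dx":0,"dy":-0.2,"dz":0,"rx":0,"ry":0,"rz":0,"gripper":0.6},{"dx":0,"dy":-0.2,"dz":0,"rx":0,"ry":0,"rz":0,"gripper":0.6}]' 25
python3 - <<'E'
from h import *
p,d,cp=snap("wrist","w11")
for r in rects(cp,d,.012,.032,(.3,.6),(-.28,.5)): print(r)
togo([.43,.26,.25],np.radians(80.7))
E
```

```text
time: 22.02
tool_pos: [0.5455, -0.069, 0.2326]
tool_rot: [-1.578, 0.0, 1.408]
contact_force: [-0.3, 0.3, -1.1]
opening: 0.0551
{'c': (418.4, 214.1), 'L': 50.0, 'W': 25.1, 'yaw': 9.3, 'z': np.float64(19.9), 'n': 1145, 'uv': [479.0, 28.0], 'cen': [418.2, 211.7]}
{'c': (398.8, 115.1), 'L': 34.3, 'W': 34.0, 'yaw': 71.1, 'z': np.float64(22.8), 'n': 884, 'uv': [394.0, 25.0], 'cen': [399.3, 113.5]}
{'c': (488.2, 146.6), 'L': 24.3, 'W': 13.0, 'yaw': 2.9, 'z': np.float64(22.9), 'n': 198, 'uv': [420.0, 100.0], 'cen': [487.1, 144.1]}
{'c': (499.6, -107.5), 'L': 49.7, 'W': 22.2, 'yaw': -9.0, 'z': np.float64(23.1), 'n': 699, 'uv': [222.0, 143.0], 'cen': [498.9, -106.8]}
{'c': (532.8, -65.6), 'L': 49.2, 'W': 21.0, 'yaw': -9.7, 'z': np.float64(23.0), 'n': 613, 'uv': [258.0, 163.0], 'cen': [531.9, -65.9]}
{'c': (535.5, -227.3), 'L': 119.8, 'W': 54.0, 'yaw': 29.3, 'z': np.float64(24.8), 'n': 1162, 'uv': [139.0, 185.0], 'cen': [536.4, -227.8]}
{'c': (590.2, -139.1), 'L': 37.9, 'W': 19.9, 'yaw': 36.6, 'z': np.float64(20.4), 'n': 144, 'uv': [213.0, 213.0], 'cen': [591.7, -139.1]}
{'c': (589.6, -186.2), 'L': 24.8, 'W': 8.2, 'yaw': 55.0, 'z': np.float64(21.9), 'n': 109, 'uv': [180.0, 218.0], 'cen': [590.5, -186.1]}
{'c': (595.2, -256.6), 'L': 32.4, 'W': 12.7, 'yaw': -59.8, 'z': np.float64(22.2), 'n': 121, 'uv': [134.0, 226.0], 'cen': [592.4, -254.1]}
dx dy dz [ 0.3059 -0.0202  0.1661] r [ 0.0022 -0.0004  0.0003] | alt turn 3.141 j6 -1.674
```

View pics/w11.png

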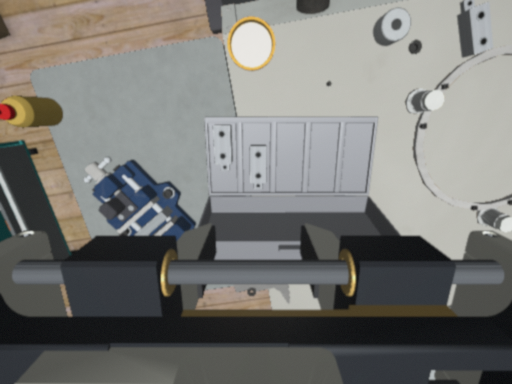

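```bash
python3 -m creep '[{"dx":0.03,"dy":-0.02,"dz":0.05,"rx":0.002,"ry":0,"rz":0,"gripper":0.5},{"dx":0.07,"dy":-0.02,"dz":0.1,"rx":0.002,"ry":0,"rz":0,"gripper":0.5},{"dx":0.11,"dy":-0.02,"dz":0.15,"rx":0.002,"ry":0,"rz":0,"gripper":0.5},{"dx":0.17,"dy":-0.02,"dz":0.166,"rx":0.002,"ry":0,"rz":0,"gripper":0.5},{"dx":0.23,"dy":-0.02,"dz":0.166,"rx":0.002,"ry":0,"rz":0,"gripper":0.5},{"dx":0.29,"dy":-0.02,"dz":0.166,"rx":0.002,"ry":0,"rz":0,"gripper":0.5},{"dx":0.306,"dy":-0.02,"dz":0.166,"rx":0.002,"ry":0,"rz":0,"gripper":0.5},{"dx":0.306,"dy":-0.02,"dz":0.166,"rx":0.002,"ry":0,"rz":0,"gripper":0.5},{"dx":0.306,"dy":-0.02,"dz":0.166,"rx":0.002,"ry":0,"rz":0,"gripper":0.5}]' 25
python3 - <<'E'
from h import *
p,d,cp=snap("wrist","w12")
for r in rects(cp,d,.012,.032,(.3,.6),(.0,.6)): print(r)
E
```

```text
time: 23.2
tool_pos: [0.4294, 0.2588, 0.2482]
tool_rot: [-1.566, 0.001, 1.407]
contact_force: [0.6, -0.1, -0.2]
opening: 0.0459
{'c': (414.2, 549.7), 'L': 32.8, 'W': 32.8, 'yaw': 59.0, 'z': np.float64(21.9), 'n': 508, 'uv': [471.0, 126.0], 'cen': [413.7, 549.1]}
{'c': (417.7, 214.6), 'L': 49.8, 'W': 22.2, 'yaw': 10.4, 'z': np.float64(20.0), 'n': 575, 'uv': [225.0, 169.0], 'cen': [416.8, 214.9]}
{'c': (420.1, 307.9), 'L': 50.1, 'W': 22.2, 'yaw': 75.5, 'z': np.float64(20.0), 'n': 590, 'uv': [291.0, 160.0], 'cen': [419.4, 307.7]}
{'c': (469.0, 574.5), 'L': 33.0, 'W': 32.9, 'yaw': 60.5, 'z': np.float64(21.3), 'n': 489, 'uv': [487.0, 164.0], 'cen': [468.4, 574.0]}
{'c': (397.9, 116.2), 'L': 33.5, 'W': 33.5, 'yaw': -18.3, 'z': np.float64(22.8), 'n': 495, 'uv': [153.0, 167.0], 'cen': [397.5, 117.5]}
{'c': (451.5, 435.9), 'L': 50.4, 'W': 22.4, 'yaw': 89.6, 'z': np.float64(19.7), 'n': 621, 'uv': [384.0, 167.0], 'cen': [450.5, 434.8]}
{'c': (482.4, 158.1), 'L': 23.6, 'W': 10.5, 'yaw': 42.9, 'z': np.float64(22.8), 'n': 101, 'uv': [195.0, 218.0], 'cen': [480.8, 158.9]}
{'c': (549.6, 471.0), 'L': 51.1, 'W': 21.9, 'yaw': 48.2, 'z': np.float64(19.5), 'n': 499, 'uv': [409.0, 227.0], 'cen': [547.6, 468.9]}
{'c': (529.6, 371.0), 'L': 22.9, 'W': 9.0, 'yaw': -66.2, 'z': np.float64(23.2), 'n': 113, 'uv': [343.0, 226.0], 'cen': [528.8, 369.8]}
```

View pics/w12.png

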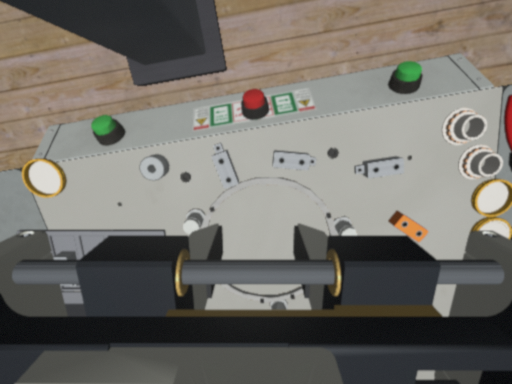

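```bash
python3 - <<'E'
from h import *
p,d,cp=load("w12")
cv2.imwrite("pics/w12c.png",cv2.resize(p[135:205,195:425,::-1],None,fx=3.4,fy=3.4,interpolation=cv2.INTER_CUBIC))
E
```

```text
(no output)
```

View pics/w12c.png

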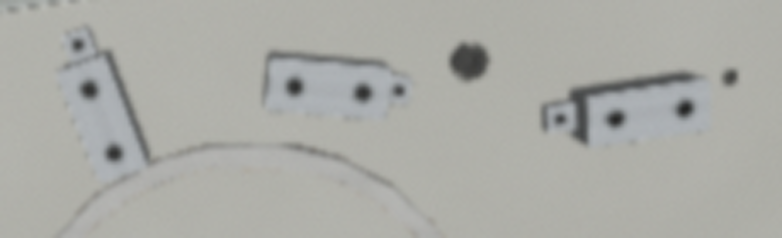

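```bash
python3 - <<'E'
from h import *
togo([.418,.2145,.14],np.radians(100.4))
E
python3 -m creep '[{"dx":-0.04,"dy":0.02,"dz":0,"rx":0,"ry":0.18,"rz":0,"gripper":0.5},{"dx":-0.04,"dy":0.05,"dz":0,"rx":0,"ry":0.36,"rz":0,"gripper":0.5},{"dx":-0.045,"dy":0.08,"dz":0.004,"rx":0,"ry":0.54,"rz":0,"gripper":0.5},{"dx":-0.045,"dy":0.1,"dz":0.004,"rx":0,"ry":0.72,"rz":0,"gripper":0.5},{"dx":-0.045,"dy":0.108,"dz":0.004,"rx":0,"ry":0.9,"rz":0,"gripper":0.5},{"dx":-0.045,"dy":0.108,"dz":0.004,"rx":0,"ry":1.08,"rz":0,"gripper":0.5},{"dx":-0.045,"dy":0.108,"dz":0.004,"rx":0,"ry":1.26,"rz":0,"gripper":0.5},{"dx":-0.045,"dy":0.108,"dz":0.004,"rx":0,"ry":1.44,"rz":0,"gripper":0.5},{"dx":-0.045,"dy":0.108,"dz":0.004,"rx":0,"ry":1.62,"rz":0,"gripper":0.5},{"dx":-0.045,"dy":0.108,"dz":0.004,"rx":0,"ry":1.8,"rz":0,"gripper":0.5},{"dx":-0.045,"dy":0.108,"dz":0.004,"rx":0,"ry":1.98,"rz":0,"gripper":0.5},{"dx":-0.045,"dy":0.108,"dz":0.004,"rx":0,"ry":2.16,"rz":0,"gripper":0.5},{"dx":-0.045,"dy":0.108,"dz":0.004,"rx":0,"ry":2.34,"rz":0,"gripper":0.5},{"dx":-0.045,"dy":0.108,"dz":0.004,"rx":0,"ry":2.52,"rz":0,"gripper":0.5},{"dx":-0.045,"dy":0.108,"dz":0.004,"rx":0,"ry":2.7,"rz":0,"gripper":0.5},{"dx":-0.045,"dy":0.108,"dz":0.004,"rx":0,"ry":2.796,"rz":0,"gripper":0.5},{"dx":-0.045,"dy":0.108,"dz":0.004,"rx":0,"ry":2.796,"rz":0,"gripper":0.5},{"dx":-0.045,"dy":0.108,"dz":0.004,"rx":0,"ry":2.796,"rz":0,"gripper":0.5}]' 25
python3 - <<'E'
from h import *
p,d,cp=snap("wrist","w13")
for r in rects(cp,d,.012,.032,(.36,.48),(.15,.36)): print(r)
togo([.418,.2145,.0265],np.radians(-79.6))
E
```

```text
dx dy dz [-0.0455  0.1085  0.0038] r [-0.0041 -0.346   0.0006] | alt turn 2.796 j6 -1.019
time: 25.5
tool_pos: [0.4183, 0.2159, 0.1409]
tool_rot: [-1.573, 0.002, -1.387]
contact_force: [-0.3, -1.0, 0.5]
opening: 0.0461
{'c': (421.6, 308.3), 'L': 50.1, 'W': 22.5, 'yaw': 75.7, 'z': np.float64(20.2), 'n': 1191, 'uv': [169.0, 173.0], 'cen': [422.7, 307.8]}
{'c': (419.6, 214.7), 'L': 49.9, 'W': 21.4, 'yaw': 10.1, 'z': np.float64(20.3), 'n': 1043, 'uv': [260.0, 191.0], 'cen': [421.0, 215.2]}
dx dy dz [ 0.0017  0.1144 -0.0002] r [ 0.0027  0.002  -0.0018] | alt turn -3.14 j6 1.698
```

View pics/w13.png

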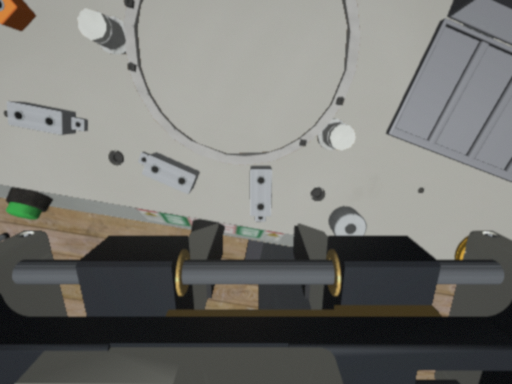

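```bash
python3 -m creep '[{"dx":0.0015,"dy":0.05,"dz":0,"rx":0.002,"ry":0.002,"rz":-0.002,"gripper":0.5},{"dx":0.0015,"dy":0.09,"dz":0,"rx":0.002,"ry":0.002,"rz":-0.002,"gripper":0.5},{"dx":0.0015,"dy":0.108,"dz":0,"rx":0.002,"ry":0.002,"rz":-0.002,"gripper":0.5},{"dx":0.0015,"dy":0.114,"dz":0,"rx":0.002,"ry":0.002,"rz":-0.002,"gripper":0.5},{"dx":0.0015,"dy":0.114,"dz":0,"rx":0.002,"ry":0.002,"rz":-0.002,"gripper":0.4},{"dx":0.0015,"dy":0.114,"dz":0,"rx":0.002,"ry":0.002,"rz":-0.002,"gripper":0.1},{"dx":0.0015,"dy":0.114,"dz":0,"rx":0.002,"ry":0.002,"rz":-0.002,"gripper":0.1},{"dx":0.0015,"dy":0.114,"dz":0,"rx":0.002,"ry":0.002,"rz":-0.002,"gripper":0.1},{"dx":0.0015,"dy":0.114,"dz":0,"rx":0.002,"ry":0.002,"rz":-0.002,"gripper":0.1}]' 25
python3 -m creep '[{"dx":0,"dy":-0.03,"dz":0,"rx":0,"ry":0,"rz":0,"gripper":0.1},{"dx":0,"dy":-0.07,"dz":0,"rx":0,"ry":0,"rz":0,"gripper":0.1},{"dx":0,"dy":-0.1,"dz":0,"rx":0,"ry":0,"rz":0,"gripper":0.1}]' 25
python3 - <<'E'
from h import *
t=tray(-17,92); print(t); togo([*t,.09],np.radians(80.7))
E
```

```text
time: 26.68
tool_pos: [0.4186, 0.2153, 0.0275]
tool_rot: [-1.57, -0.0, -1.39]
contact_force: [-0.6, -1.8, 6.6]
opening: 0.0215
time: 27.05
tool_pos: [0.4182, 0.2153, 0.1282]
tool_rot: [-1.571, 0.0, -1.39]
contact_force: [1.0, 0.6, -0.5]
opening: 0.0216
[0.531591   0.07273799]
dx dy dz [0.1607 0.0382 0.0859] r [ 1.000e-04  3.431e-01 -0.000e+00] | alt turn -2.798 j6 1.702
```

```bash
python3 -m creep '[{"dx":0.03,"dy":-0.02,"dz":0.015,"rx":0,"ry":-0.18,"rz":0,"gripper":0.1},{"dx":0.06,"dy":-0.02,"dz":0.03,"rx":0,"ry":-0.36,"rz":0,"gripper":0.1},{"dx":0.09,"dy":-0.02,"dz":0.045,"rx":0,"ry":-0.54,"rz":0,"gripper":0.1},{"dx":0.12,"dy":-0.02,"dz":0.06,"rx":0,"ry":-0.72,"rz":0,"gripper":0.1},{"dx":0.15,"dy":-0.02,"dz":0.075,"rx":0,"ry":-0.9,"rz":0,"gripper":0.1},{"dx":0.161,"dy":-0.02,"dz":0.086,"rx":0,"ry":-1.08,"rz":0,"gripper":0.1},{"dx":0.161,"dy":-0.02,"dz":0.086,"rx":0,"ry":-1.26,"rz":0,"gripper":0.1},{"dx":0.161,"dy":-0.02,"dz":0.086,"rx":0,"ry":-1.44,"rz":0,"gripper":0.1},{"dx":0.161,"dy":-0.02,"dz":0.086,"rx":0,"ry":-1.62,"rz":0,"gripper":0.1},{"dx":0.161,"dy":-0.02,"dz":0.086,"rx":0,"ry":-1.8,"rz":0,"gripper":0.1},{"dx":0.161,"dy":-0.02,"dz":0.086,"rx":0,"ry":-1.98,"rz":0,"gripper":0.1},{"dx":0.161,"dy":-0.02,"dz":0.086,"rx":0,"ry":-2.16,"rz":0,"gripper":0.1},{"dx":0.161,"dy":-0.02,"dz":0.086,"rx":0,"ry":-2.34,"rz":0,"gripper":0.1},{"dx":0.161,"dy":-0.02,"dz":0.086,"rx":0,"ry":-2.52,"rz":0,"gripper":0.1},{"dx":0.161,"dy":-0.02,"dz":0.086,"rx":0,"ry":-2.7,"rz":0,"gripper":0.1},{"dx":0.161,"dy":0.02,"dz":0.086,"rx":0,"ry":-2.798,"rz":0,"gripper":0.1},{"dx":0.161,"dy":0.05,"dz":0.086,"rx":0,"ry":-2.798,"rz":0,"gripper":0.1},{"dx":0.161,"dy":0.05,"dz":0.086,"rx":0,"ry":-2.798,"rz":0,"gripper":0.1},{"dx":0.161,"dy":0.05,"dz":0.086,"rx":0,"ry":-2.798,"rz":0,"gripper":0.1}]' 25
python3 - <<'E'
from h import *
snap("wrist","w14")
t=tray(-17,92); print(t); togo([*t,.0295],np.radians(80.7))
E
```

```text
time: 29.42
tool_pos: [0.5323, 0.0723, 0.0777]
tool_rot: [-1.571, 0.0, 1.408]
contact_force: [-0.1, 0.1, -1.3]
opening: 0.0218
[0.531591   0.07273799]
dx dy dz [0.0002 0.0485 0.0011] r [ 0.0015 -0.0005 -0.0001] | alt turn 3.141 j6 -1.415
```

View pics/w14.png

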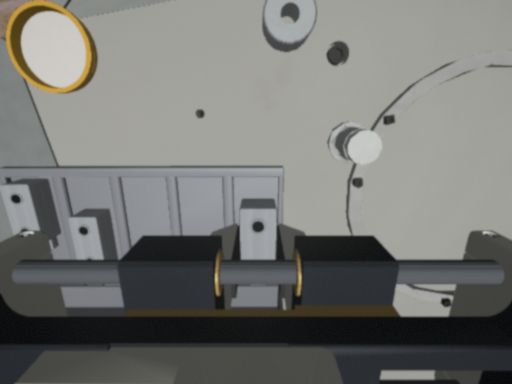

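```bash
python3 -m creep '[{"dx":0,"dy":0.02,"dz":0.001,"rx":0.001,"ry":0,"rz":0,"gripper":0.1},{"dx":0,"dy":0.035,"dz":0.001,"rx":0.001,"ry":0,"rz":0,"gripper":0.1},{"dx":0,"dy":0.043,"dz":0.001,"rx":0.001,"ry":0,"rz":0,"gripper":0.1},{"dx":0,"dy":0.047,"dz":0.001,"rx":0.001,"ry":0,"rz":0,"gripper":0.1},{"dx":0,"dy":0.048,"dz":0.001,"rx":0.001,"ry":0,"rz":0,"gripper":0.1},{"dx":0,"dy":0.048,"dz":0.001,"rx":0.001,"ry":0,"rz":0,"gripper":0.1}]' 25
python3 -m creep '[{"dx":0,"dy":0,"dz":0,"rx":0,"ry":0,"rz":0,"gripper":0.28},{"dx":0,"dy":0,"dz":0,"rx":0,"ry":0,"rz":0,"gripper":0.33},{"dx":0,"dy":0,"dz":0,"rx":0,"ry":0,"rz":0,"gripper":0.33},{"dx":0,"dy":-0.01,"dz":0,"rx":0,"ry":0,"rz":0,"gripper":0.33},{"dx":0,"dy":-0.04,"dz":0,"rx":0,"ry":0,"rz":0,"gripper":0.33},{"dx":0,"dy":-0.1,"dz":0,"rx":0,"ry":0,"rz":0,"gripper":0.5},{"dx":0,"dy":-0.15,"dz":0.04,"rx":0,"ry":0,"rz":0,"gripper":0.5},{"dx":0,"dy":-0.15,"dz":0.08,"rx":0,"ry":0,"rz":0,"gripper":0.5},{"dx":0,"dy":-0.15,"dz":0.08,"rx":0,"ry":0,"rz":0,"gripper":0.5}]' 25
python3 - <<'E'
from h import *
c=np.array([420.9,308]); a=np.radians(75.6); t=c-8*np.array([np.cos(a),np.sin(a)]); print(t)
togo([*(t/1000),.14],a+np.pi/2)
E
```

```text
time: 30.22
tool_pos: [0.5306, 0.0725, 0.0305]
tool_rot: [-1.569, 0.001, 1.408]
contact_force: [-5.9, 0.0, 13.6]
opening: 0.0218
time: 31.35
tool_pos: [0.4498, 0.0859, 0.1801]
tool_rot: [-1.569, 0.0, 1.409]
contact_force: [0.6, -0.2, 0.3]
opening: 0.0459
[418.9104809  300.25133471]
dx dy dz [0.2066 0.0401 0.065 ] r [-1.4000e-03 -1.4813e+00  8.0000e-04] | alt turn 1.66 j6 -1.388
```

```bash
python3 -m creep '[{"dx":0.04,"dy":0,"dz":0.02,"rx":0,"ry":-0.18,"rz":0,"gripper":0.5},{"dx":0.09,"dy":0,"dz":0.04,"rx":0,"ry":-0.36,"rz":0,"gripper":0.5},{"dx":0.14,"dy":0,"dz":0.065,"rx":0,"ry":-0.54,"rz":0,"gripper":0.5},{"dx":0.19,"dy":0,"dz":0.065,"rx":0,"ry":-0.72,"rz":0,"gripper":0.5},{"dx":0.207,"dy":0,"dz":0.065,"rx":0,"ry":-0.9,"rz":0,"gripper":0.5},{"dx":0.207,"dy":0.02,"dz":0.065,"rx":0,"ry":-1.08,"rz":0,"gripper":0.5},{"dx":0.207,"dy":0.04,"dz":0.065,"rx":0,"ry":-1.26,"rz":0,"gripper":0.5},{"dx":0.207,"dy":0.04,"dz":0.065,"rx":0,"ry":-1.44,"rz":0,"gripper":0.5},{"dx":0.207,"dy":0.04,"dz":0.065,"rx":0,"ry":-1.481,"rz":0,"gripper":0.5},{"dx":0.207,"dy":0.04,"dz":0.065,"rx":0,"ry":-1.481,"rz":0,"gripper":0.5},{"dx":0.207,"dy":0.04,"dz":0.065,"rx":0,"ry":-1.481,"rz":0,"gripper":0.5}]' 25
python3 - <<'E'
from h import *
p,d,cp=snap("wrist","w15")
for r in rects(cp,d,.012,.032,(.36,.48),(.15,.4)): print(r)
togo([.4189,.3003,.0275],np.radians(165.6))
E
```

```text
time: 32.72
tool_pos: [0.4217, 0.3003, 0.1388]
tool_rot: [-1.57, -0.002, 2.888]
contact_force: [0.1, 0.0, 0.3]
opening: 0.0459
{'c': (477.7, 156.1), 'L': 12.0, 'W': 2.6, 'yaw': 76.1, 'z': np.float64(22.9), 'n': 128, 'uv': [152.0, 55.0], 'cen': [477.7, 156.2]}
{'c': (421.3, 307.4), 'L': 49.8, 'W': 21.7, 'yaw': 75.9, 'z': np.float64(20.0), 'n': 1048, 'uv': [260.0, 198.0], 'cen': [420.8, 306.1]}
dx dy dz [0.0025 0.1114 0.0006] r [-0.0006 -0.0021  0.0016] | alt turn 3.139 j6 -2.418
```

View pics/w15.png

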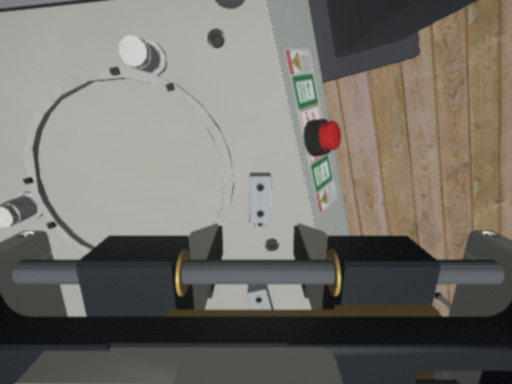

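```bash
python3 - <<'E'
from h import *
p,d,cp=load("w15"); P=cloud(cp,d)
print(P[135,328].round(3),P[135,315].round(3),P[180,320].round(3))
E
```

```text
[ 0.334  0.267 -0.017] [ 0.347  0.264 -0.022] [ 0.347  0.321 -0.043]
```

Button is below the bench level; no conflict.

```bash
python3 -m creep '[{"dx":0.0023,"dy":0.05,"dz":0.001,"rx":0,"ry":-0.002,"rz":0.001,"gripper":0.5},{"dx":0.0023,"dy":0.09,"dz":0.001,"rx":0,"ry":-0.002,"rz":0.001,"gripper":0.5},{"dx":0.0023,"dy":0.105,"dz":0.001,"rx":0,"ry":-0.002,"rz":0.001,"gripper":0.5},{"dx":0.0023,"dy":0.111,"dz":0.001,"rx":0,"ry":-0.002,"rz":0.001,"gripper":0.5},{"dx":0.0023,"dy":0.111,"dz":0.001,"rx":0,"ry":-0.002,"rz":0.001,"gripper":0.4},{"dx":0.0023,"dy":0.111,"dz":0.001,"rx":0,"ry":-0.002,"rz":0.001,"gripper":0.1},{"dx":0.0023,"dy":0.111,"dz":0.001,"rx":0,"ry":-0.002,"rz":0.001,"gripper":0.1},{"dx":0.0023,"dy":0.111,"dz":0.001,"rx":0,"ry":-0.002,"rz":0.001,"gripper":0.1},{"dx":0.0023,"dy":0.111,"dz":0.001,"rx":0,"ry":-0.002,"rz":0.001,"gripper":0.1}]' 25
python3 -m creep '[{"dx":0,"dy":-0.03,"dz":0,"rx":0,"ry":0,"rz":0,"gripper":0.1},{"dx":0,"dy":-0.07,"dz":0,"rx":0,"ry":0,"rz":0,"gripper":0.1},{"dx":0,"dy":-0.11,"dz":0,"rx":0,"ry":0,"rz":0,"gripper":0.1}]' 25
python3 - <<'E'
from h import *
t=tray(-18-8,0); print(t); togo([*t,.08],np.radians(80.7))
E
```

```text
time: 33.9
tool_pos: [0.4191, 0.3001, 0.0288]
tool_rot: [-1.571, 0.001, 2.891]
contact_force: [-1.0, 0.1, 5.9]
opening: 0.0217
time: 34.28
tool_pos: [0.4184, 0.2997, 0.1389]
tool_rot: [-1.57, -0.001, 2.891]
contact_force: [0.6, 0.6, -0.1]
opening: 0.0217
[ 0.50784175 -0.0165983 ]
dx dy dz [-0.1651  0.059   0.2842] r [-1.9000e-03  1.4825e+00  2.0000e-04] | alt turn -1.659 j6 -2.418
```

```bash
python3 -m creep '[{"dx":-0.02,"dy":-0.02,"dz":0.045,"rx":0,"ry":0.18,"rz":0,"gripper":0.1},{"dx":-0.04,"dy":-0.02,"dz":0.09,"rx":0,"ry":0.36,"rz":0,"gripper":0.1},{"dx":-0.07,"dy":-0.02,"dz":0.14,"rx":0,"ry":0.54,"rz":0,"gripper":0.1},{"dx":-0.1,"dy":-0.02,"dz":0.19,"rx":0,"ry":0.72,"rz":0,"gripper":0.1},{"dx":-0.13,"dy":-0.02,"dz":0.24,"rx":0,"ry":0.9,"rz":0,"gripper":0.1},{"dx":-0.165,"dy":-0.02,"dz":0.284,"rx":0,"ry":1.08,"rz":0,"gripper":0.1},{"dx":-0.165,"dy":0,"dz":0.284,"rx":0,"ry":1.26,"rz":0,"gripper":0.1},{"dx":-0.165,"dy":0.03,"dz":0.284,"rx":-0.001,"ry":1.44,"rz":0,"gripper":0.1},{"dx":-0.165,"dy":0.058,"dz":0.284,"rx":-0.001,"ry":1.482,"rz":0,"gripper":0.1},{"dx":-0.165,"dy":0.058,"dz":0.284,"rx":-0.001,"ry":1.482,"rz":0,"gripper":0.1},{"dx":-0.165,"dy":0.058,"dz":0.284,"rx":-0.001,"ry":1.482,"rz":0,"gripper":0.1}]' 25
python3 - <<'E'
from h import *
snap("wrist","w16")
t=tray(-18-8,0); print(t); togo([*t,.031],np.radians(80.7))
E
```

```text
time: 35.65
tool_pos: [0.5086, -0.0162, 0.0808]
tool_rot: [-1.572, 0.0, 1.41]
contact_force: [-0.7, -1.1, -0.7]
opening: 0.0214
[ 0.50784175 -0.0165983 ]
dx dy dz [-0.0005  0.0501  0.0011] r [ 0.002   0.0014 -0.    ] | alt turn -3.14 j6 -1.593
```

View pics/w16.png

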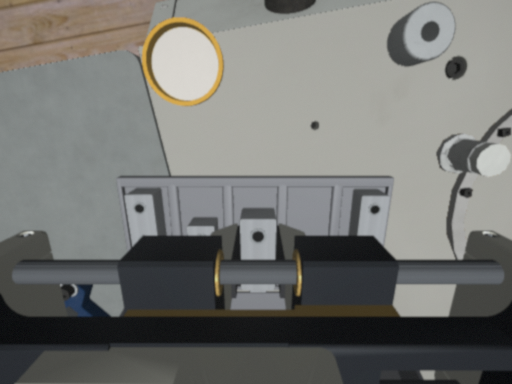

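```bash
python3 -m creep '[{"dx":0,"dy":0.02,"dz":-0.001,"rx":0.002,"ry":0.001,"rz":0,"gripper":0.1},{"dx":0,"dy":0.035,"dz":-0.001,"rx":0.002,"ry":0.001,"rz":0,"gripper":0.1},{"dx":0,"dy":0.044,"dz":-0.001,"rx":0.002,"ry":0.001,"rz":0,"gripper":0.1},{"dx":0,"dy":0.048,"dz":-0.001,"rx":0.002,"ry":0.001,"rz":0,"gripper":0.1},{"dx":0,"dy":0.0495,"dz":-0.001,"rx":0.002,"ry":0.001,"rz":0,"gripper":0.1},{"dx":0,"dy":0.0495,"dz":-0.001,"rx":0.002,"ry":0.001,"rz":0,"gripper":0.1}]' 25
python3 -m creep '[{"dx":0,"dy":0,"dz":0,"rx":0,"ry":0,"rz":0,"gripper":0.26},{"dx":0,"dy":0,"dz":0,"rx":0,"ry":0,"rz":0,"gripper":0.28},{"dx":0,"dy":0,"dz":0,"rx":0,"ry":0,"rz":0,"gripper":0.28},{"dx":0,"dy":-0.01,"dz":0,"rx":0,"ry":0,"rz":0,"gripper":0.28},{"dx":0,"dy":-0.04,"dz":0,"rx":0,"ry":0,"rz":0,"gripper":0.28},{"dx":0,"dy":-0.1,"dz":0,"rx":0,"ry":0,"rz":0,"gripper":0.5},{"dx":0,"dy":-0.15,"dz":-0.02,"rx":0,"ry":0,"rz":0,"gripper":0.5},{"dx":0,"dy":-0.18,"dz":-0.05,"rx":0,"ry":0,"rz":0,"gripper":0.5},{"dx":0,"dy":-0.18,"dz":-0.05,"rx":0,"ry":0,"rz":0,"gripper":0.5},{"dx":0,"dy":-0.18,"dz":-0.05,"rx":0,"ry":0,"rz":0,"gripper":0.5}]' 25
python3 - <<'E'
from h import *
p,d,cp=snap("wrist","w17")
for r in rects(cp,d,.012,.032,(.44,.6),(-.16,.12)): print(r)
c=np.array([451.5,435.9]); a=np.radians(-90.4); t=c+9*np.array([np.cos(a),np.sin(a)]); print(t)
togo([*(t/1000),.14],a+np.pi/2)
E
```

```text
time: 36.45
tool_pos: [0.509, -0.0163, 0.0317]
tool_rot: [-1.569, 0.0, 1.408]
contact_force: [-5.4, 0.3, 9.9]
opening: 0.022
time: 37.7
tool_pos: [0.5577, -0.0243, 0.2095]
tool_rot: [-1.566, -0.0, 1.408]
contact_force: [-0.4, 0.2, 0.4]
opening: 0.0459
{'c': (499.8, -107.3), 'L': 49.4, 'W': 22.3, 'yaw': -9.0, 'z': np.float64(23.0), 'n': 842, 'uv': [182.0, 143.0], 'cen': [499.2, -106.0]}
{'c': (515.3, -16.5), 'L': 50.1, 'W': 21.0, 'yaw': -9.4, 'z': np.float64(23.0), 'n': 761, 'uv': [258.0, 144.0], 'cen': [514.9, -16.4]}
{'c': (530.2, 73.1), 'L': 50.1, 'W': 22.5, 'yaw': -9.5, 'z': np.float64(22.8), 'n': 836, 'uv': [332.0, 144.0], 'cen': [529.5, 72.0]}
{'c': (533.2, -66.1), 'L': 50.0, 'W': 22.3, 'yaw': -9.6, 'z': np.float64(23.0), 'n': 753, 'uv': [221.0, 165.0], 'cen': [532.3, -65.3]}
{'c': (589.8, -140.3), 'L': 35.4, 'W': 18.9, 'yaw': 33.4, 'z': np.float64(20.9), 'n': 210, 'uv': [173.0, 217.0], 'cen': [589.9, -140.3]}
[451.43716866 426.90021932]
dx dy dz [0.428  0.0701 0.1773] r [-0.0044  1.415  -0.0036] | alt turn -1.727 j6 -1.589
```

View pics/w17.png

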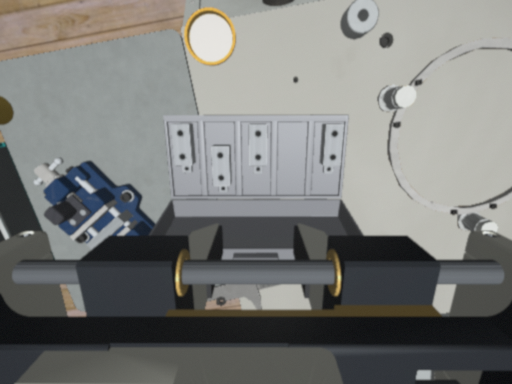

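```bash
python3 -m creep '[{"dx":0.03,"dy":-0.02,"dz":0.05,"rx":0,"ry":0,"rz":0,"gripper":0.5},{"dx":0.06,"dy":-0.02,"dz":0.1,"rx":0,"ry":0,"rz":0,"gripper":0.5},{"dx":0.09,"dy":-0.02,"dz":0.15,"rx":0,"ry":0,"rz":0,"gripper":0.5},{"dx":0.13,"dy":-0.02,"dz":0.2,"rx":0,"ry":0,"rz":0,"gripper":0.5},{"dx":0.19,"dy":-0.02,"dz":0.21,"rx":0,"ry":0,"rz":0,"gripper":0.5},{"dx":0.25,"dy":-0.02,"dz":0.21,"rx":0,"ry":0,"rz":0,"gripper":0.5},{"dx":0.31,"dy":-0.02,"dz":0.21,"rx":0,"ry":0,"rz":0,"gripper":0.5},{"dx":0.37,"dy":-0.02,"dz":0.21,"rx":0,"ry":0,"rz":0,"gripper":0.5},{"dx":0.428,"dy":-0.02,"dz":0.21,"rx":0,"ry":0.18,"rz":0,"gripper":0.5},{"dx":0.428,"dy":0,"dz":0.21,"rx":0,"ry":0.36,"rz":0,"gripper":0.5},{"dx":0.428,"dy":0,"dz":0.2,"rx":0,"ry":0.54,"rz":0,"gripper":0.5},{"dx":0.428,"dy":0,"dz":0.19,"rx":0,"ry":0.72,"rz":0,"gripper":0.5},{"dx":0.428,"dy":0.03,"dz":0.177,"rx":0,"ry":0.9,"rz":0,"gripper":0.5},{"dx":0.428,"dy":0.07,"dz":0.177,"rx":-0.004,"ry":1.08,"rz":-0.004,"gripper":0.5},{"dx":0.428,"dy":0.07,"dz":0.177,"rx":-0.004,"ry":1.26,"rz":-0.004,"gripper":0.5},{"dx":0.428,"dy":0.07,"dz":0.177,"rx":-0.004,"ry":1.415,"rz":-0.004,"gripper":0.5},{"dx":0.428,"dy":0.07,"dz":0.177,"rx":-0.004,"ry":1.415,"rz":-0.004,"gripper":0.5},{"dx":0.428,"dy":0.07,"dz":0.177,"rx":-0.004,"ry":1.415,"rz":-0.004,"gripper":0.5}]' 25
python3 - <<'E'
from h import *
p,d,cp=snap("wrist","w18")
for r in rects(cp,d,.012,.032,(.36,.52),(.36,.52)): print(r)
togo([.4514,.4269,.0275],np.radians(-0.4))
E
```

```text
time: 40.0
tool_pos: [0.4529, 0.4262, 0.1402]
tool_rot: [-1.572, -0.002, -0.004]
contact_force: [0.8, 0.6, -0.0]
opening: 0.0459
{'c': (451.9, 437.5), 'L': 49.3, 'W': 21.6, 'yaw': 89.7, 'z': np.float64(20.2), 'n': 1070, 'uv': [257.0, 183.0], 'cen': [451.9, 438.4]}
dx dy dz [-0.0018  0.1129  0.0007] r [0.0006 0.0025 0.0023] | alt turn -3.139 j6 0.638
```

View pics/w18.png

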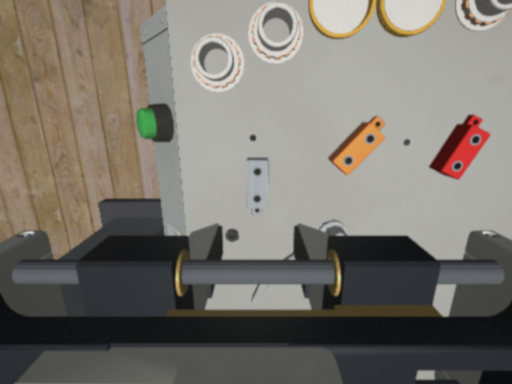

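```bash
python3 -m creep '[{"dx":-0.001,"dy":0.05,"dz":0.0015,"rx":0,"ry":0.004,"rz":0.002,"gripper":0.5},{"dx":-0.001,"dy":0.09,"dz":0.0015,"rx":0,"ry":0.004,"rz":0.002,"gripper":0.5},{"dx":-0.001,"dy":0.106,"dz":0.0015,"rx":0,"ry":0.004,"rz":0.002,"gripper":0.5},{"dx":-0.001,"dy":0.112,"dz":0.0015,"rx":0,"ry":0.004,"rz":0.002,"gripper":0.5},{"dx":-0.001,"dy":0.112,"dz":0.0015,"rx":0,"ry":0.004,"rz":0.002,"gripper":0.4},{"dx":-0.001,"dy":0.112,"dz":0.0015,"rx":0,"ry":0.004,"rz":0.002,"gripper":0.1},{"dx":-0.001,"dy":0.112,"dz":0.0015,"rx":0,"ry":0.004,"rz":0.002,"gripper":0.1},{"dx":-0.001,"dy":0.112,"dz":0.0015,"rx":0,"ry":0.004,"rz":0.002,"gripper":0.1},{"dx":-0.001,"dy":0.112,"dz":0.0015,"rx":0,"ry":0.004,"rz":0.002,"gripper":0.1}]' 25
python3 -m creep '[{"dx":0,"dy":-0.03,"dz":0,"rx":0,"ry":0,"rz":0,"gripper":0.1},{"dx":0,"dy":-0.07,"dz":0,"rx":0,"ry":0,"rz":0,"gripper":0.1},{"dx":0,"dy":-0.12,"dz":0,"rx":0,"ry":0,"rz":0,"gripper":0.1},{"dx":-0.03,"dy":-0.13,"dz":0,"rx":0,"ry":0,"rz":0,"gripper":0.1}]' 25
python3 - <<'E'
from h import *
t=tray(10+9,46); print(t); togo([*t,.08],np.radians(80.7))
E
```

```text
time: 41.18
tool_pos: [0.4532, 0.4284, 0.0298]
tool_rot: [-1.57, -0.003, -0.011]
contact_force: [-0.5, -0.6, 5.7]
opening: 0.0217
time: 41.68
tool_pos: [0.4251, 0.4293, 0.1624]
tool_rot: [-1.566, -0.007, -0.013]
contact_force: [-0.2, -0.4, -0.1]
opening: 0.0217
[0.55968403 0.02152489]
dx dy dz [ 0.1392  0.0815 -0.4064] r [ 1.4000e-03 -1.4213e+00  9.6000e-03] | alt turn 1.72 j6 0.677
```

```bash
python3 -m creep '[{"dx":0,"dy":0,"dz":0,"rx":0,"ry":-0.18,"rz":0,"gripper":0.1},{"dx":0,"dy":0,"dz":-0.03,"rx":0,"ry":-0.36,"rz":0.003,"gripper":0.1},{"dx":0,"dy":0,"dz":-0.08,"rx":0,"ry":-0.54,"rz":0.003,"gripper":0.1},{"dx":0,"dy":0,"dz":-0.13,"rx":0,"ry":-0.72,"rz":0.003,"gripper":0.1},{"dx":0,"dy":0,"dz":-0.18,"rx":0,"ry":-0.9,"rz":0.003,"gripper":0.1},{"dx":0,"dy":0,"dz":-0.23,"rx":0,"ry":-1.08,"rz":0.003,"gripper":0.1},{"dx":0,"dy":0,"dz":-0.28,"rx":0,"ry":-1.26,"rz":0.003,"gripper":0.1},{"dx":0.02,"dy":0,"dz":-0.33,"rx":0,"ry":-1.421,"rz":0.005,"gripper":0.1},{"dx":0.06,"dy":0,"dz":-0.37,"rx":0.001,"ry":-1.421,"rz":0.005,"gripper":0.1},{"dx":0.1,"dy":0,"dz":-0.4,"rx":0.001,"ry":-1.421,"rz":0.009,"gripper":0.1},{"dx":0.139,"dy":0.02,"dz":-0.406,"rx":0.001,"ry":-1.421,"rz":0.009,"gripper":0.1},{"dx":0.139,"dy":0.06,"dz":-0.406,"rx":0.001,"ry":-1.421,"rz":0.009,"gripper":0.1},{"dx":0.139,"dy":0.08,"dz":-0.406,"rx":0.001,"ry":-1.421,"rz":0.009,"gripper":0.1},{"dx":0.139,"dy":0.08,"dz":-0.406,"rx":0.001,"ry":-1.421,"rz":0.009,"gripper":0.1},{"dx":0.139,"dy":0.08,"dz":-0.406,"rx":0.001,"ry":-1.421,"rz":0.009,"gripper":0.1}]' 25
python3 - <<'E'
from h import *
snap("wrist","w19")
t=tray(10+9,46); print(t); togo([*t,.0325],np.radians(80.7))
E
```

```text
time: 43.55
tool_pos: [0.5577, 0.0208, 0.0798]
tool_rot: [-1.567, 0.005, 1.41]
contact_force: [0.2, 0.5, -0.5]
opening: 0.0218
[0.55968403 0.02152489]
dx dy dz [ 0.0012  0.0476 -0.0018] r [-0.0028  0.0016 -0.0054] | alt turn -3.14 j6 -1.503
```

View pics/w19.png

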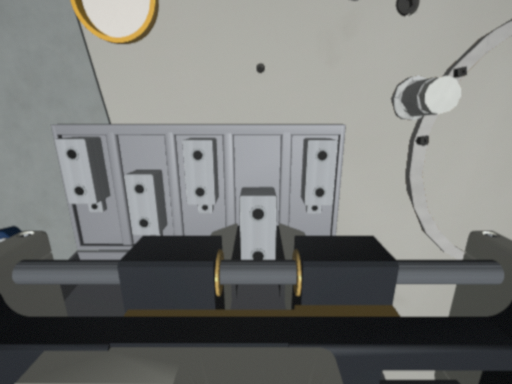

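```bash
python3 -m creep '[{"dx":0.001,"dy":0.015,"dz":-0.001,"rx":-0.003,"ry":0.001,"rz":-0.005,"gripper":0.1},{"dx":0.001,"dy":0.03,"dz":-0.001,"rx":-0.003,"ry":0.001,"rz":-0.005,"gripper":0.1},{"dx":0.001,"dy":0.04,"dz":-0.001,"rx":-0.003,"ry":0.001,"rz":-0.005,"gripper":0.1},{"dx":0.001,"dy":0.044,"dz":-0.001,"rx":-0.003,"ry":0.001,"rz":-0.005,"gripper":0.1},{"dx":0.001,"dy":0.0475,"dz":-0.001,"rx":-0.003,"ry":0.001,"rz":-0.005,"gripper":0.1},{"dx":0.001,"dy":0.0475,"dz":-0.001,"rx":-0.003,"ry":0.001,"rz":-0.005,"gripper":0.1},{"dx":0.001,"dy":0.0475,"dz":-0.001,"rx":-0.003,"ry":0.001,"rz":-0.005,"gripper":0.1}]' 25
```

```text
time: 44.48
tool_pos: [0.5578, 0.0215, 0.0327]
tool_rot: [-1.569, 0.001, 1.409]
contact_force: [-5.4, 0.2, 12.6]
opening: 0.0219
```

```bash
python3 -m creep '[{"dx":0,"dy":0,"dz":0,"rx":0,"ry":0,"rz":0,"gripper":0.26},{"dx":0,"dy":0,"dz":0,"rx":0,"ry":0,"rz":0,"gripper":0.28},{"dx":0,"dy":0,"dz":0,"rx":0,"ry":0,"rz":0,"gripper":0.28},{"dx":0,"dy":-0.01,"dz":0,"rx":0,"ry":0,"rz":0,"gripper":0.28},{"dx":0,"dy":-0.04,"dz":0,"rx":0,"ry":0,"rz":0,"gripper":0.28},{"dx":0,"dy":-0.1,"dz":0,"rx":0,"ry":0,"rz":0,"gripper":0.28},{"dx":-0.03,"dy":-0.15,"dz":0,"rx":0,"ry":0,"rz":0,"gripper":0.1},{"dx":-0.05,"dy":-0.2,"dz":-0.03,"rx":0,"ry":0,"rz":0,"gripper":0},{"dx":-0.05,"dy":-0.23,"dz":-0.06,"rx":0,"ry":0,"rz":0,"gripper":0},{"dx":-0.05,"dy":-0.23,"dz":-0.06,"rx":0,"ry":0,"rz":0,"gripper":0},{"dx":-0.05,"dy":-0.23,"dz":-0.06,"rx":0,"ry":0,"rz":0,"gripper":0}]' 25
python3 - <<'E'
from h import *
p,d,cp=snap("wrist","w20")
for r in rects(cp,d,.012,.032,(.44,.58),(-.16,.12)): print(r)
cv2.imwrite("pics/w20c.png",cv2.resize(p[60:235,140:370,::-1],None,fx=3.4,fy=3.4,interpolation=cv2.INTER_CUBIC))
P=cloud(cp,d); print([(v,P[v,230].round(3).tolist()) for v in range(150,226,4)])
E
```

```text
time: 45.85
tool_pos: [0.6086, -0.0371, 0.2601]
tool_rot: [-1.566, 0.0, 1.409]
contact_force: [-0.0, -0.2, -0.0]
opening: 0.0006
{'c': (499.5, -107.2), 'L': 48.2, 'W': 22.4, 'yaw': -9.5, 'z': np.float64(23.2), 'n': 698, 'uv': [193.0, 100.0], 'cen': [499.4, -106.3]}
{'c': (515.1, -16.3), 'L': 49.3, 'W': 21.7, 'yaw': -9.5, 'z': np.float64(23.2), 'n': 671, 'uv': [261.0, 100.0], 'cen': [514.7, -16.5]}
{'c': (529.7, 73.0), 'L': 49.4, 'W': 22.0, 'yaw': -9.0, 'z': np.float64(22.9), 'n': 712, 'uv': [328.0, 101.0], 'cen': [529.3, 72.1]}
{'c': (533.0, -66.1), 'L': 48.6, 'W': 22.2, 'yaw': -9.4, 'z': np.float64(23.1), 'n': 627, 'uv': [227.0, 120.0], 'cen': [532.8, -65.6]}
{'c': (550.2, 23.4), 'L': 49.3, 'W': 22.1, 'yaw': -9.1, 'z': np.float64(23.0), 'n': 632, 'uv': [294.0, 122.0], 'cen': [549.9, 22.8]}
[(150, [0.575, -0.072, 0.002]), (154, [0.581, -0.074, -0.001]), (158, [0.585, -0.074, 0.009]), (162, [0.591, -0.075, 0.009]), (166, [0.598, -0.076, 0.005]), (170, [0.603, -0.078, 0.005]), (174, [0.607, -0.077, 0.016]), (178, [0.61, -0.076, 0.031]), (182, [0.613, -0.075, 0.046]), (186, [0.602, -0.066, 0.113]), (190, [0.607, -0.067, 0.112]), (194, [0.612, -0.068, 0.111]), (198, [0.616, -0.069, 0.111]), (202, [0.622, -0.07, 0.109]), (206, [0.626, -0.071, 0.109]), (210, [0.668, -0.091, -0.002]), (214, [0.675, -0.092, -0.002]), (218, [0.681, -0.093, -0.001]), (222, [0.688, -0.095, -0.002])]
```

View pics/w20c.png

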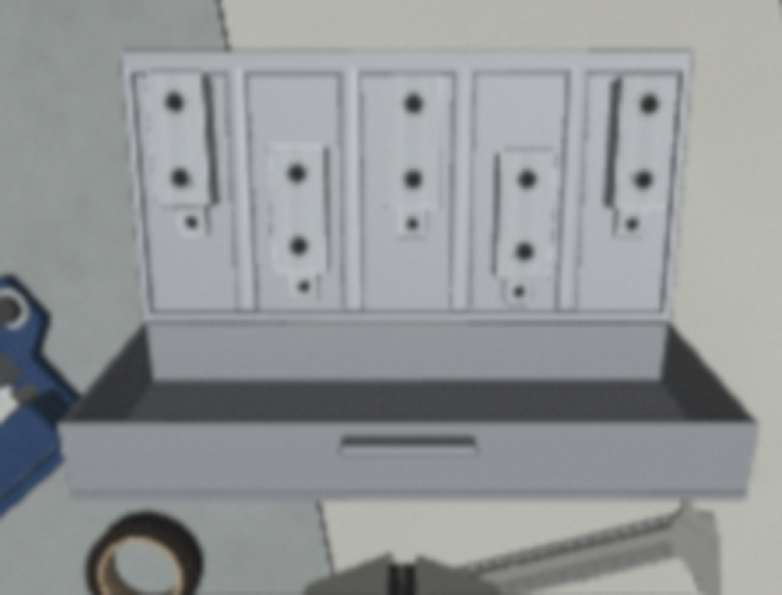

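```bash
python3 - <<'E'
from h import *
t=tray(132,0); print(t); togo([*t,.095],np.radians(80.7))
E
```

```text
[ 0.66376495 -0.0421317 ]
dx dy dz [ 0.0039  0.1645 -0.0564] r [-0.0054  0.0009 -0.0004] | alt turn -3.141 j6 -1.595
```

```bash
python3 -m creep '[{"dx":0.004,"dy":0,"dz":-0.056,"rx":-0.005,"ry":0.001,"rz":0,"gripper":0},{"dx":0.004,"dy":0.02,"dz":-0.056,"rx":-0.005,"ry":0.001,"rz":0,"gripper":0},{"dx":0.004,"dy":0.06,"dz":-0.056,"rx":-0.005,"ry":0.001,"rz":0,"gripper":0},{"dx":0.004,"dy":0.1,"dz":-0.056,"rx":-0.005,"ry":0.001,"rz":0,"gripper":0},{"dx":0.004,"dy":0.13,"dz":-0.056,"rx":-0.005,"ry":0.001,"rz":0,"gripper":0},{"dx":0.004,"dy":0.155,"dz":-0.056,"rx":-0.005,"ry":0.001,"rz":0,"gripper":0},{"dx":0.004,"dy":0.164,"dz":-0.056,"rx":-0.005,"ry":0.001,"rz":0,"gripper":0},{"dx":0.004,"dy":0.164,"dz":-0.056,"rx":-0.005,"ry":0.001,"rz":0,"gripper":0},{"dx":0.004,"dy":0.164,"dz":-0.056,"rx":-0.005,"ry":0.001,"rz":0,"gripper":0}]'
python3 - <<'E'
from h import *
snap("wrist","w21"); snap("scene","s21"); togo([*tray(132,0),.095],np.radians(80.7))
E
```

```text
time: 47.02
tool_pos: [0.6657, -0.0426, 0.0983]
tool_rot: [-1.576, 0.001, 1.408]
contact_force: [0.4, 0.4, -0.1]
opening: 0.0001
dx dy dz [0.0002 0.0033 0.0021] r [ 0.005  -0.0004 -0.0006] | alt turn 3.141 j6 -1.586
```

View pics/w21.png

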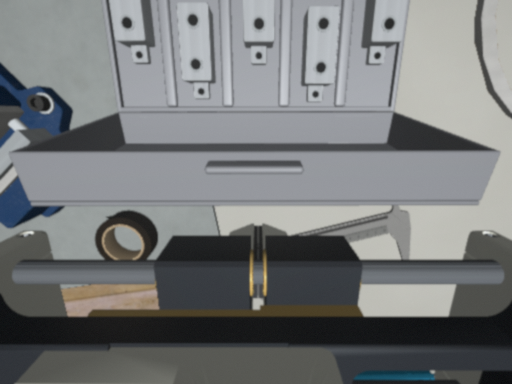

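```bash
python3 -m creep '[{"dx":0,"dy":0.002,"dz":0.01,"rx":0.004,"ry":0,"rz":0,"gripper":0},{"dx":0,"dy":0.003,"dz":0.02,"rx":0.004,"ry":0,"rz":0,"gripper":0},{"dx":0,"dy":0.003,"dz":0.03,"rx":0.004,"ry":0,"rz":0,"gripper":0},{"dx":0,"dy":0.003,"dz":0.04,"rx":0.004,"ry":0,"rz":0,"gripper":0},{"dx":0,"dy":0.003,"dz":0.05,"rx":0.004,"ry":0,"rz":0,"gripper":0},{"dx":0,"dy":0.003,"dz":0.06,"rx":0.004,"ry":0,"rz":0,"gripper":0},{"dx":0,"dy":0.003,"dz":0.07,"rx":0.004,"ry":0,"rz":0,"gripper":0},{"dx":0,"dy":0.003,"dz":0.077,"rx":0.004,"ry":0,"rz":0,"gripper":0},{"dx":0,"dy":0.003,"dz":0.077,"rx":0.004,"ry":0,"rz":0,"gripper":0}]'
python3 - <<'E'
from h import *
p,d,cp=snap("scene","s22"); cv2.imwrite("pics/s22c.png",cv2.resize(p[60:280,150:400,::-1],None,fx=2.5,fy=2.5)); togo([*tray(57,0),.095],np.radians(80.7))
E
```

```text
time: 48.25
tool_pos: [0.5882, -0.0299, 0.0935]
tool_rot: [-1.568, 0.0, 1.408]
contact_force: [0.2, 0.4, 0.5]
opening: 0.0002
dx dy dz [ 0.0001 -0.0016 -0.0012] r [-0.0029 -0.0005 -0.0005] | alt turn 3.141 j6 -1.588
```

View pics/s22c.png

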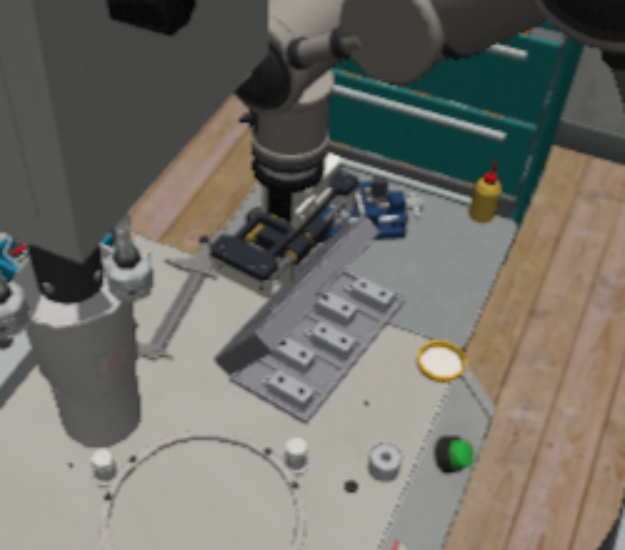

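```bash
python3 -m creep '[{"dx":0,"dy":-0.006,"dz":0.008,"rx":-0.002,"ry":0,"rz":0,"gripper":0},{"dx":0,"dy":-0.006,"dz":0.017,"rx":-0.002,"ry":0,"rz":0,"gripper":0},{"dx":0,"dy":-0.006,"dz":0.026,"rx":-0.002,"ry":0,"rz":0,"gripper":0},{"dx":0,"dy":-0.005,"dz":0.035,"rx":-0.002,"ry":0,"rz":0,"gripper":0},{"dx":0,"dy":-0.003,"dz":0.045,"rx":-0.002,"ry":0,"rz":0,"gripper":0},{"dx":0,"dy":-0.001,"dz":0.054,"rx":-0.002,"ry":0,"rz":0,"gripper":0},{"dx":0,"dy":0.004,"dz":0.062,"rx":-0.002,"ry":0,"rz":0,"gripper":0},{"dx":0,"dy":0.009,"dz":0.07,"rx":-0.002,"ry":0,"rz":0,"gripper":0},{"dx":0,"dy":0.016,"dz":0.076,"rx":-0.002,"ry":0,"rz":0,"gripper":0},{"dx":0,"dy":0.023,"dz":0.081,"rx":-0.002,"ry":0,"rz":0,"gripper":0},{"dx":0,"dy":0.023,"dz":0.081,"rx":-0.002,"ry":0,"rz":0,"gripper":0}]'
python3 - <<'E'
from h import *
p,d,cp=snap("scene","s23"); cv2.imwrite("pics/s23c.png",cv2.resize(p[60:280,150:400,::-1],None,fx=2.5,fy=2.5)); togo([*tray(-31,0),.0545],np.radians(80.7))
E
```

```text
time: 49.68
tool_pos: [0.5084, -0.0168, 0.0702]
tool_rot: [-1.57, 0.001, 1.408]
contact_force: [-0.3, 0.6, -0.4]
opening: -0.0004
dx dy dz [0.0002 0.0161 0.0062] r [-0.     -0.0005 -0.0005] | alt turn 3.141 j6 -1.591
```

View pics/s23c.png

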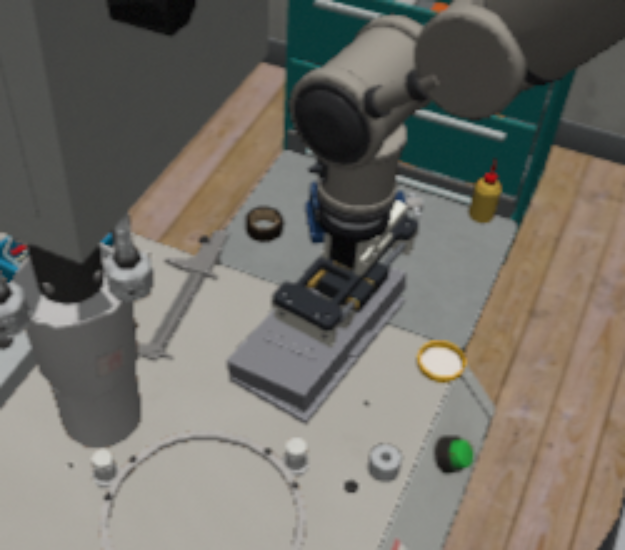

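```bash
python3 -m creep '[{"dx":0,"dy":0.005,"dz":0.003,"rx":0,"ry":0,"rz":0,"gripper":0},{"dx":0,"dy":0.01,"dz":0.006,"rx":0,"ry":0,"rz":0,"gripper":0},{"dx":0,"dy":0.014,"dz":0.006,"rx":0,"ry":0,"rz":0,"gripper":0},{"dx":0,"dy":0.016,"dz":0.006,"rx":0,"ry":0,"rz":0,"gripper":0},{"dx":0,"dy":0.017,"dz":0.006,"rx":0,"ry":0,"rz":0,"gripper":0},{"dx":0,"dy":0.017,"dz":0.006,"rx":0,"ry":0,"rz":0,"gripper":0}]'
```

```text
time: 50.48
tool_pos: [0.5031, -0.016, 0.0546]
tool_rot: [-1.571, 0.001, 1.408]
contact_force: [-4.1, 0.1, 9.5]
opening: 0.0003
```

```bash
python3 -m creep '[{"dx":0,"dy":0.001,"dz":0,"rx":0,"ry":0,"rz":0,"gripper":0},{"dx":0,"dy":0.001,"dz":0,"rx":0,"ry":0,"rz":0,"gripper":0},{"dx":0,"dy":-0.01,"dz":0,"rx":0,"ry":0,"rz":0,"gripper":0},{"dx":0,"dy":-0.06,"dz":0,"rx":0,"ry":0,"rz":0,"gripper":0},{"dx":0,"dy":-0.12,"dz":-0.03,"rx":0,"ry":0,"rz":0,"gripper":0},{"dx":0,"dy":-0.18,"dz":-0.08,"rx":0,"ry":0,"rz":0,"gripper":0},{"dx":0,"dy":-0.2,"dz":-0.09,"rx":0,"ry":0,"rz":0,"gripper":0},{"dx":0,"dy":-0.2,"dz":-0.09,"rx":0,"ry":0,"rz":0,"gripper":0},{"dx":0,"dy":-0.2,"dz":-0.09,"rx":0,"ry":0,"rz":0,"gripper":0}]'
python3 - <<'E'
from h import *
p,d,cp=snap("wrist","w24"); snap("top","t24"); p2,_,_=snap("scene","s24")
for r in rects(cp,d,.028,.05,(.42,.62),(-.16,.12)): print(r)
P=cloud(cp,d); m=(P[...,2]>.028)&(P[...,2]<.05)&(P[...,0]<.6)&(abs(P[...,1]+.02)<.1); Q=P[m]
A=np.c_[Q[:,:2]-Q[:,:2].mean(0),np.ones(len(Q))]; print(np.linalg.lstsq(A,Q[:,2],rcond=None)[0])
t=p2[60:280,150:400,::-1]; cv2.imwrite("pics/s24c.png",cv2.resize(t,None,fx=2.5,fy=2.5))
E
```

```text
time: 51.6
tool_pos: [0.5913, -0.0303, 0.253]
tool_rot: [-1.57, 0.0, 1.408]
contact_force: [0.4, -0.2, -0.4]
opening: 0.0006
{'c': (533.1, -21.8), 'L': 229.5, 'W': 107.8, 'yaw': 80.6, 'z': np.float64(35.7), 'n': 14974, 'uv': [256.0, 127.0], 'cen': [531.2, -21.4]}
[-0.0020067  -0.00053863  0.03572727]
```

View pics/w24.png

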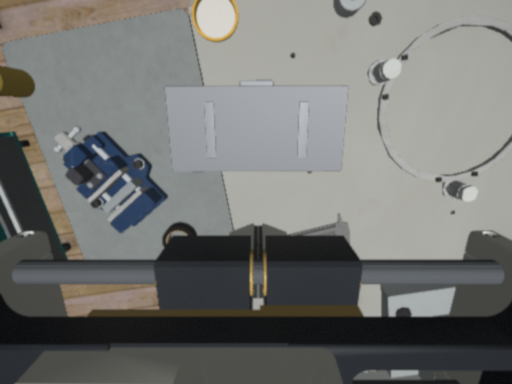

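View pics/s24c.png

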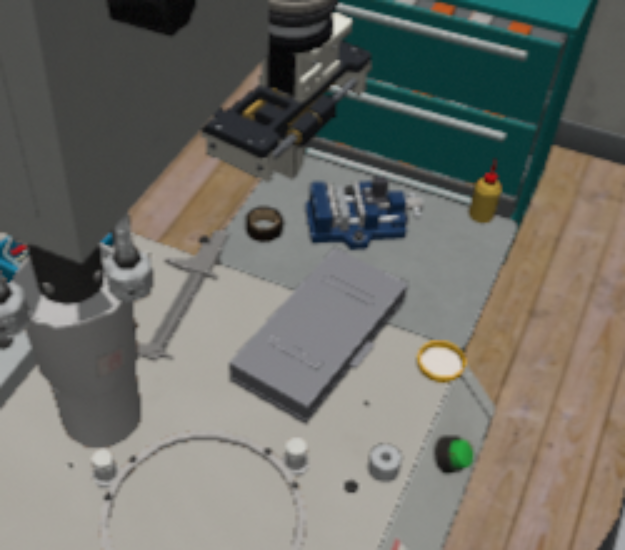

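```bash
python3 - <<'E'
from h import *
p,d,cp=load("w24")
for r in rects(cp,d,.066,.09,(.5,.66),(-.32,-.16)): print('lug',r)
robot.hand_in()
E
```

```text
lug {'c': (549.5, -249.1), 'L': 19.6, 'W': 15.7, 'yaw': 31.3, 'z': np.float64(74.6), 'n': 260, 'uv': [76.0, 175.0], 'cen': [549.2, -247.4]}
the job is handed in; nothing more can be done
```

I drew the jaw back by its handle, put all five tabbed blocks in the tray, and shut the cover. The job is handed in at about 52 s of the 210 s.

- **Vice:** The jaw moved about 8 mm, until the wrist force rose against the stop, with the block still seated. I then lifted the block out. The last picture shows the handle still drawn back.
- **Blocks:** Four loose grey blocks were there. One had been knocked about 35 mm aside before I reached it, so I measured it again and gripped it at its new place. The orange and red look-alikes were not touched.
- **Tray:** Before closing, a picture showed one block per pocket, all tabs towards the hinge. Block angles read −9.0° to −9.5° against the tray's −9.3°. All tops lay within 0.3 mm of the same height, so they sit flat.
- **Cover:** It is shut and released. The outer face tilts about 0.002 rad and reads 35.7 mm high; the camera reads about 2 mm low everywhere, so that fits the 37.5 mm given.
- **Bystanders:** I did not touch the oil bottle, the yellow cap or the nut. They still stand there in the last pictures, though I did not measure them again after closing.
- **Disagreements:** Camera and gripper positions differed by 1 to 2 mm, and the tray rim measured about 4 mm short in its 229 mm length. Neither affected the fit.

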